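Load tube clips into the feed chute, groove up

TASK

Get the feed chute ready: take the stop plate out of its wooden holder and slide it fully down into the guides at the low end of the chute, and then load both tube clips into the chute so that each lies flat on its floor with the grooved face up and the groove across the chute, one resting against the stop plate and the other behind it. One of the clips lies on its side and must be turned first. Leave the loose tape measure, bolt and white marker where they are.

Things in the scene. Friction and masses are not known exactly. Their poses are not given: they have to be found in the camera images.
- plate_handle (a point): centre of the stop plate's black handle (14 mm thick along x, 40 wide along y, 24 high; z up). Below it hangs a steel plate 6 mm thick (x), 66 wide (y), 80 high; its lower edge is 92 mm below this point. Loose, 0.12 kg. It starts upright in a wooden holder 40 mm high, in a slot 35 mm deep with 1.5 mm play.
- chute: the chute, fixed to the bench: a sloping aluminium channel on a dark steel foot. Origin on the bench under its low end; +x points (level) to the high end, y across, z up. At the low end two upright aluminium guides, flared at the top, 79 mm high in all, form the slot for the stop plate.
- slot_foot (a point): middle of the bottom of the guides' slot, 6 mm above the bench, axes as the chute. Slot: 8 mm wide along x, 74 mm long along y; the plate's thickness lies along x, either face forward. Fully down, the plate stands on this point and its handle centre is 92 mm above it.
- trough: the chute's channel, sloping at 0.35 rad. Origin: middle of its floor at the low end, just uphill of the slot; +x uphill along the floor, y across, z square to the floor, up. Floor 250 mm long; walls 42 mm high from x = 18 mm up, 46 mm apart inside: no room for fingers beside a clip. Open at both ends and on top. Slippery (friction about 0.12): a clip let go in it slides down by itself.
- queue_1 (a point): where the centre of the first clip comes to rest, 43 mm up the trough and 25 mm off its floor (the plate is upright, so the clip touches it with its upper edge); axes as the trough
- queue_2 (a point): the same for the second clip, behind the first, 93 mm up the trough
- clip_a_centre (a point): grey plastic half of a tube clamp, loose: a block 50 x 40 x 50 mm (its x, y, z), a half-round groove 28 mm wide, 14 mm deep across its top, running along y (the 40 mm way). 0.13 kg, give or take 30 percent. Point: the block's centre, 25 mm above its underside; +z points out of the grooved face. It starts groove up on the bench.
- clip_b_centre (a point): grey plastic half of a tube clamp, loose: a block 50 x 40 x 50 mm (its x, y, z), a half-round groove 28 mm wide, 14 mm deep across its top, running along y (the 40 mm way). 0.13 kg, give or take 30 percent. Point: the block's centre, 25 mm above its underside; +z points out of the grooved face. It starts lying on its side on the bench, grooved face to the robot's right or right and toward it (the clips swap places at random).
- tape_measure: bystander: yellow tape measure, 64 x 69 x 32 mm, loose; origin at its underside
- bolt_m12_1: bystander: hex bolt, 58 mm long, lying loose between the clips; origin at its underside
- marker_1: bystander: white marker pen with a black cap, 137 mm long, lying loose to the left; origin at its underside
Things that resemble listed ones, but are neither listed nor needed, are in the scene too. Leave any blue or turquoise look-alike of the part that bears clip_a_centre alone.

How it is judged:
By the outcome, as a careful person would: the job done as asked, in the order asked, and still so for the second after the job is handed in, with the robot touching nothing.
It also fails if it takes over 72 s, if anything falls off the work surface, if the arm or the gripper's body presses on something with over 40 N, if the wrist force passes 120 N, or if a joint passes its speed limit or range.

ROBOT

A 6-joint arm with a two-finger parallel gripper is mounted at the origin on a cart in front of the work surface, level with it; the furniture and walls round the work are solid. World frame = base frame: x ahead of the robot, y to its left, z up, the work surface at z = 0. Lengths are in m, angles in rad, forces in N, time in s.
With the tool pointing down it reaches from about 0.4 to 0.925 m from the base axis. Payload 3.4 kg.
Tool frame: the origin (TCP) lies midway between the tips of the shut fingers; the grasp point (between the pads) lies 19 mm behind it; z points along the fingers, y is the line along which they close (so a half turn about z gives the same grasp; the last joint's range is limited). The gripper opens to 85 mm and grips with 20 to 120 N. Pads are 22 mm wide; open, the fingers measure 114 mm over their backs; the gripper's body (76 mm by 85 mm) begins 54 mm behind the grasp point. The pads swing forward as they close: fully open they stand 13 mm farther back than shut.
Start: joints at [1.179, 0.307, 1.506, -0, 1.328, -0.073], TCP at [0.18, 0.546, 0.231] pointing down, gripper open.
Joint ranges: [-3.12, 3.12], [-1.05, 2.28], [0.14, 2.33], [-1.42, 4.57], [0.1, 2.73], [-2.68, 2.68]. Speed limits (rad/s): [2.57, 2.57, 3.14, 3.14, 3.14, 3.14].

INTERFACE

Orientations are given as a 3x3 rotation matrix whose columns are the frame's x, y, z axes.
In Python, from plant import status, cams, arm gives the robot as it stands.
- The arm moves only by the tool drive_tool, never from a script. Its argument "series" is one flat list of numbers, 7 for each row, row after row: the turn, a rotation vector about the tool's x, y, z in degrees, then the shift along the tool's x, y, z in m, then the gripper command: -1 is fully open, 1 is shut, values between are in proportion. A call has exactly 8 rows; each row is the pose to reach, as a shift and turn from the pose commanded when the call began, along the tool's axes at that moment; what a row does not reach only later rows make up. A row lasts 1/12 s, in which the tool goes at most 41.7 mm and 7.16 degrees, less where a joint would pass 70% of its speed; a pose out of reach is approached as far as the arm can. A call with a gripper value outside its range is refused whole. The fingers move at their own pace and stop on an object; "force" is the grip in N (left out, the last holds). Time passes only in rows, so rows that repeat a pose let the fingers close, or fill a call up. It gives the time, the measured TCP pose, the force, the opening and the grip force at its end, in the units of the state.
- status.read_state(): the state, without advancing time (a new reading comes with each control period).
- cams.get_image(name): name is "scene" or "side" or "wrist"; returns (picture, depth): 480x640x3 uint8, red, green, blue; 480x640 float32, m along the optical axis (not along the pixel's ray), 0 where there is no reading.
- cams.get_calibration(name): a dict with "vfov" (degrees; the focal length in pixels is half the picture's height over the tangent of half this angle, whatever the lens; pixels are square), "cx", "cy" (the principal point, pixels), "k1" (the pictures are not rectified: a ray, as slopes to the right and down, at radius r is drawn at 1 + k1 r^2 times it, then the intrinsics apply), "extrinsics" (4x4, takes a point from world to camera coordinates). Camera axes: x right, y down, z forward; pixel columns grow to the right and rows downward; lengths in m; the calibration is good to about 2 mm. A picture is of the moment at which its call begins: read the wrist's pose just before it. get_calibration takes no time and is no camera call; for the wrist camera it gives the pose at the moment of the call.
- arm.finish_job(): hands the job in; it is judged then, once.
The state is a dict: "time_s": time; "joints": joint angles; "qd": joint speeds; "effort": joint torques, N m; "tcp_pos": TCP position; "eef_rot": TCP orientation; "wrist_force": force on the tool from outside, world axes, zero at the start; "ft_torque": the same for the moment, N m; "opening": finger opening in m; "finger_force": force on a finger pad.
Only numpy, scipy, OpenCV 4.12 (cv2) and the standard library are available. Lean on these libraries where they do the work, as an engineer would, in place of code of your own. Each camera call takes 0.05 s, during which the arm holds its last target. There are 200 camera calls.

## Working session

There is one attempt and no reset: what is moved stays moved. The work goes in short steps, Python scripts to look and compute and a tool call to move; the robot and the scene stay as the last step left them, time stands still between calls to the robot, and variables do not carry over. Pictures are saved under pics/ and viewed, at most 10 in all, crops included, and the job is handed in when it is done.

Besides the shell and the picture viewer there is one more tool, called after ">>>" as name(argument=value, ...) on one line, values as JSON. drive_tool: Moves the arm, as the interface text tells. Its arguments: {"type":"object","properties":{"series":{"type":"array"},"force":{"type":"number"}},"required":["series"]}

```bash
ls; mkdir -p pics; cat > h.py <<'E'
import numpy as np, cv2, json
from plant import status, cams, arm
def snap(n):
    c=cams.get_calibration(n); p,d=cams.get_image(n)
    np.savez(f'{n}.npz',p=p,d=d,E=c['extrinsics'],k=[c['vfov'],c['cx'],c['cy'],c['k1']])
def load(n):
    z=np.load(f'{n}.npz'); return z['p'],z['d'],z['E'],z['k']
def w(n,u,v,depth=None,z=None):
    p,d,E,k=load(n); f=240/np.tan(np.radians(k[0]/2))
    K=np.array([[f,0,k[1]],[0,f,k[2]],[0,0,1.]])
    s=cv2.undistortPoints(np.array([[[u,v]]],float),K,np.array([k[3],0,0,0,0]),None,None)[0,0] 
    R=E[:3,:3];t=E[:3,3]; ray=R.T@np.array([s[0],s[1],1]); o=-R.T@t
    if z is not None: return o+ray*(z-o[2])/ray[2]
    if depth is None:
        a=d[int(v)-1:int(v)+2,int(u)-1:int(u)+2]; a=a[a>0]; depth=np.median(a) if a.size else np.nan
    return o+ray*depth
def cloud(n):
    p,d,E,k=load(n); f=240/np.tan(np.radians(k[0]/2))
    K=np.array([[f,0,k[1]],[0,f,k[2]],[0,0,1.]])
    v,u=np.mgrid[0:480,0:640]; uv=np.stack([u,v],-1).reshape(-1,1,2).astype(float)
    s=cv2.undistortPoints(uv,K,np.array([k[3],0,0,0,0]))[:,0]
    c=np.c_[s,np.ones(len(s))]*d.reshape(-1,1)
    return ((c-E[:3,3])@E[:3,:3]).reshape(480,640,3)
def save(n,name,crop=None,sc=1):
    p=load(n)[0][...,::-1]
    if crop: x0,y0,x1,y1=crop; p=p[y0:y1,x0:x1]
    cv2.imwrite(f'pics/{name}.png',cv2.resize(p,None,fx=sc,fy=sc,interpolation=cv2.INTER_CUBIC))
E
python3 - <<'E'
from h import *
print(status.read_state())
for n in('scene','side','wrist'):
    snap(n); k=load(n); print(n,k[3],k[2].round(3).tolist())
save('scene','s1',sc=1.25)
save('side','d1',sc=1.25)
E
```

```text
pics
{'time_s': 0.0, 'joints': array([ 1.17949829e+00,  3.07563537e-01,  1.50766906e+00, -2.56682903e-05,
        1.32841227e+00, -7.34987497e-02]), 'qd': array([ 1.67330725e-04, -5.39870653e-05, -1.14873683e-03,  5.68461869e-05,
        7.38104962e-05,  8.03646331e-04]), 'effort': array([-1.39144493e-03, -4.57548988e+01, -2.51907456e+01, -1.56401579e-04,
        1.35249551e-02, -2.57920256e-06]), 'tcp_pos': array([0.17943732, 0.54554653, 0.2303881 ]), 'eef_rot': array([[-9.49927274e-01,  3.12470154e-01, -7.59655363e-04],
       [ 3.12471052e-01,  9.49925369e-01, -1.90659735e-03],
       [ 1.25861133e-04, -2.04849913e-03, -9.99997894e-01]]), 'wrist_force': array([-0.40819378, -0.71392572, -1.05810033]), 'ft_torque': array([ 0.03800147, -0.01983436,  0.03175761]), 'finger_force': 0.0, 'opening': 0.08529726429298162}
scene [4.69947563e+01 3.11186823e+02 2.36089869e+02 1.73893274e-02] [[0.882, -0.471, -0.017, -0.422], [-0.34, -0.611, -0.715, 0.214], [0.326, 0.637, -0.699, 1.046], [0.0, 0.0, 0.0, 1.0]]
side [ 4.99704684e+01  3.17974086e+02  2.37924442e+02 -7.46576972e-03] [[0.983, -0.184, -0.004, -0.458], [-0.112, -0.578, -0.808, 0.14], [0.146, 0.795, -0.589, 1.204], [0.0, 0.0, 0.0, 1.0]]
wrist [6.51028276e+01 3.18625676e+02 2.36393940e+02 1.76922354e-02] [[0.312, 0.95, -0.002, -0.575], [0.903, -0.296, 0.311, -0.042], [0.295, -0.099, -0.951, 0.38], [0.0, 0.0, 0.0, 1.0]]
```

View pics/s1.png

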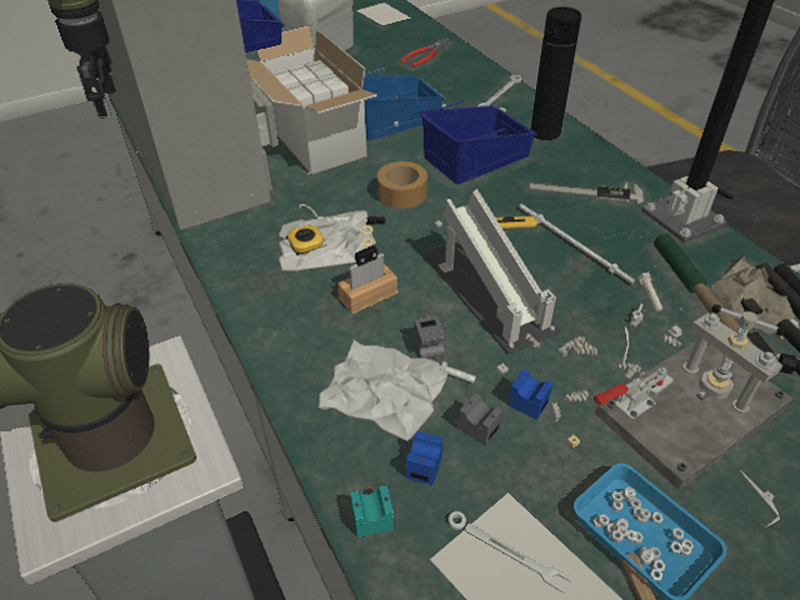

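View pics/d1.png

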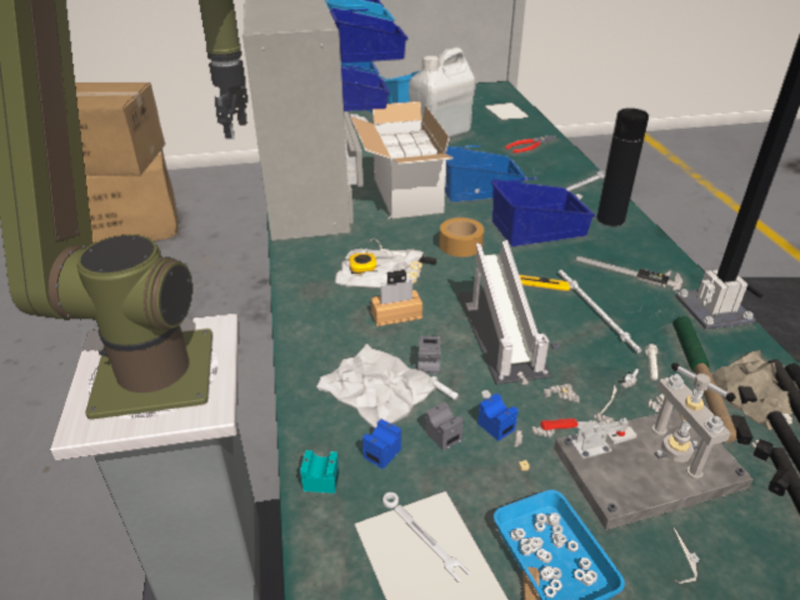

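The scene picture (1.25x) shows these look-alikes:
- Clip candidates: grey at (429,335), grey at (479,418), blue at (424,458), blue at (530,394) and turquoise at (372,510). By the description I choose the two grey ones.
- Plate: black handle at (367,255) in the wooden holder.
- Chute: low end at about (525,320), high end at (465,200).
- Bystanders: tape measure (305,238), a white rod at (457,372) and a black cap at (376,220).

Next I'll check in a close crop, with a rectified top view.

```bash
python3 - <<'E'
from h import *
save('scene','c1',(255,165,455,360),3)
# ortho top view by height-max from both clouds
W=[0.20,0.70,-0.05,0.55]; r=1000
H=np.full((600,500),-1.); I=np.zeros((600,500,3),np.uint8)
for n in('side','scene'):
    C=cloud(n).reshape(-1,3);P=load(n)[0].reshape(-1,3); d=load(n)[1].reshape(-1)
    m=(d>0)&(C[:,0]>W[0])&(C[:,0]<W[1])&(C[:,1]>W[2])&(C[:,1]<W[3])&(C[:,2]<.3)
    C=C[m];P=P[m];o=np.argsort(C[:,2]);C=C[o];P=P[o]
    for c,p in zip(C,P):
        u=int((c[0]-W[0])*r);v=int((W[3]-c[1])*r)
        s=np.s_[max(v-1,0):v+2,max(u-1,0):u+2]
        k=H[s]<c[2]; H[s][k]=c[2]; I[s][k]=p
cv2.imwrite('pics/top.png',I[...,::-1]); np.save('H.npy',H)
E
```

```text
(no output)
```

View pics/c1.png

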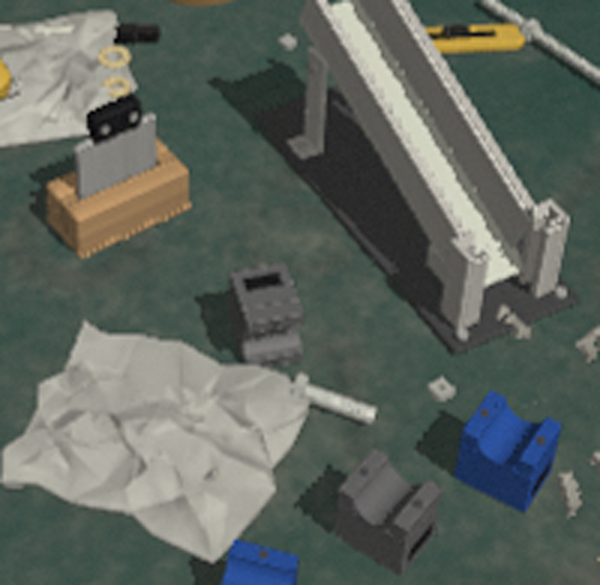

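View pics/top.png

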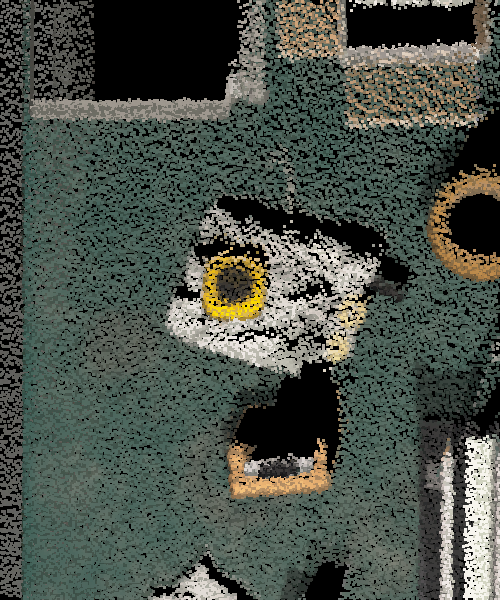

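The crop confirms both grey clips. Clip A is upright at about (385,510). Clip B lies at (267,310) with its recessed side up and its groove horizontal, facing the viewer. The steel plate with black handle is at (115,120), and the chute low end with its guides is at (500,270). The top view shows the holder at about x=0.48, y=0.08 and the chute running nearly along world y. Next I'll measure numerically.

```bash
python3 - <<'E'
from h import *
for n in('scene','side'):
    C=cloud(n);P=load(n)[0].astype(int);D=load(n)[1]
    mx=P.max(-1);sat=mx-P.min(-1)
    def sel(x,y,z,extra=True): return (D>0)&(C[...,0]>x[0])&(C[...,0]<x[1])&(C[...,1]>y[0])&(C[...,1]<y[1])&(C[...,2]>z[0])&(C[...,2]<z[1])&extra
    def rect(m,t):
        q=C[m]
        if len(q)<8: print(n,t,len(q));return
        r=cv2.minAreaRect((q[:,:2]*1000).astype(np.float32)); print(n,t,len(q),'c',np.round(r[0],1),'s',np.round(r[1],1),'ang',round(r[2],1),'z',np.percentile(q[:,2],[2,50,98]).round(4))
    rect(sel((.4,.56),(.03,.14),(.088,.16),mx<70),'handle')
    rect(sel((.4,.56),(.03,.14),(.05,.16)),'plate')
    rect(sel((.4,.56),(.03,.14),(.030,.05)),'holder top')
    for t,(u,v) in dict(A=(385,510),B=(265,300)).items():
        c=w(n,255+u/3,165+v/3) if n=='scene' else cc[t]
        if n=='scene':
            cc=globals().get('cc',{}); cc[t]=c; globals()['cc']=cc; print(t,c.round(3))
        b=((c[0]-.06,c[0]+.06),(c[1]-.05,c[1]+.06))
        rect(sel(*b,(.006,.07),(sat<25)&(mx<125)),t+' all')
        rect(sel(*b,(.044,.07),(sat<25)&(mx<125)),t+' top')
# chute features, scene cam
for t,(u,v) in dict(floor_lo=(505,270),floor_mid=(430,150),floor_hi=(345,15),guideL=(472,245),guideR=(548,210),wallL=(380,120),wallLlo=(440,225),wallR=(450,80),rod=(340,400),cap=(140,33)).items():
    print(t,w('scene',255+u/3,165+v/3).round(4))
# floor plane
C=cloud('scene');m=np.zeros((480,640),np.uint8)
cv2.fillPoly(m,[np.int32([[255+a/3,165+b/3] for a,b in((350,15),(375,35),(505,255),(495,265),(440,180))])],1)
q=C[(m>0)&(load('scene')[1]>0)];c0=q.mean(0);u,s,v=np.linalg.svd(q-c0);print('floor',len(q),c0,v[2],v[0],s/np.sqrt(len(q)))
E
```

```text
scene handle 165 c [478.9  81.1] s [39.8 16.3] ang 3.1 z [0.0894 0.1042 0.1101]
scene plate 524 c [479.3  81.1] s [66.6 16.3] ang 3.1 z [0.0511 0.0791 0.1094]
scene holder top 614 c [479.1  80.2] s [98.3 50.2] ang 3.8 z [0.0306 0.0382 0.0487]
A [ 0.49  -0.261  0.035]
scene A all 886 c [ 481.4 -237. ] s [ 47.5 101.2] ang 29.7 z [0.0081 0.037  0.0515]
scene A top 277 c [ 493.6 -256.8] s [44.3 51.1] ang 23.8 z [0.0443 0.0488 0.0521]
B [ 0.508 -0.085  0.049]
scene B all 666 c [511.  -81.1] s [53.2 41.1] ang 75.1 z [0.0074 0.047  0.052 ]
scene B top 381 c [511.5 -80.8] s [52.5 40.3] ang 75.1 z [0.0453 0.049  0.0522]
side handle 84 c [478.9  81.4] s [ 9.8 31.1] ang 87.9 z [0.0894 0.1046 0.1128]
side plate 468 c [478.6  83.6] s [67.7 19.4] ang 11.2 z [0.0512 0.0784 0.1116]
side holder top 467 c [478.1  83.7] s [100.2  52.3] ang 1.4 z [0.0306 0.0405 0.0493]
side A all 604 c [ 498.7 -262.2] s [ 47.2 131.1] ang 31.7 z [0.0073 0.0366 0.0531]
side A top 203 c [ 493.8 -253.6] s [42.5 51.8] ang 23.4 z [0.0441 0.0507 0.0538]
side B all 313 c [514.7 -66.2] s [80.1 44.4] ang 67.9 z [0.0076 0.0494 0.0543]
side B top 201 c [510.1 -76.9] s [56.5 39.1] ang 74.7 z [0.0451 0.051  0.0544]
floor_lo [ 0.6847 -0.1216  0.0216]
floor_mid [ 0.6843 -0.0229  0.0586]
floor_hi [0.6841 0.0969 0.1023]
guideL [ 0.6458 -0.1269  0.0707]
guideR [ 0.7096 -0.1264  0.0733]
wallL [ 0.6486 -0.0068  0.0906]
wallLlo [ 0.6487 -0.0877  0.0545]
wallR [ 0.7034 -0.012   0.1094]
rod [ 0.5236 -0.1589  0.0117]
cap [0.5886 0.2572 0.012 ]
floor 588 [ 0.68655171 -0.01560301  0.06180289] [ 0.44162654 -0.31895141  0.83859168] [0.03720343 0.94038363 0.33807474] [0.06017998 0.00551645 0.00318318]
```

```bash
cat >> h.py <<'E'
from scipy.spatial.transform import Rotation as Ro
def Rt(yaw_deg, tilt=0., axis='x'):
    "tool down; tool y axis at world yaw; then tilted about tool axis by tilt deg"
    a=np.radians(yaw_deg); y=np.array([np.cos(a),np.sin(a),0]); z=np.array([0,0,-1.]); x=np.cross(y,z)
    return np.c_[x,y,z]@Ro.from_euler(axis,tilt,degrees=True).as_matrix()
def plan(*targets):
    "targets: (pos,R) ; prints turn(deg) and shift in tool axes from present pose"
    s=status.read_state(); R=s['eef_rot'];p=s['tcp_pos']
    print('t',round(s['time_s'],2),'tcp',p.round(4),'j',s['joints'].round(2),'F',s['wrist_force'].round(1),'op',round(s['opening'],4),'ff',round(s['finger_force'],1))
    for q,T in targets:
        rv=np.degrees(Ro.from_matrix(R.T@(R if T is None else T)).as_rotvec()); d=R.T@(np.array(q)-p)
        print('turn',rv.round(1),'shift',d.round(4),'rows',round(max(np.linalg.norm(rv)/7.16,np.linalg.norm(d)/.0417),1))
E
python3 - <<'E'
from h import *
C=cloud('side').reshape(-1,3);q=C[(C[:,0]>.1)&(C[:,0]<.5)&(C[:,1]>.38)&(C[:,1]<.9)&(C[:,2]>.1)&(C[:,2]<.4)]
print('cabinet',np.percentile(q,[1,50,99],axis=0).round(3).tolist())
# chute: wall tops per y-slice, scene camera
C=cloud('scene').reshape(-1,3)
for y0 in (-.08,-.04,0,.04,.08):
    q=C[(abs(C[:,1]-y0)<.006)&(C[:,0]>.6)&(C[:,0]<.78)&(C[:,2]>.01)]
    zf=.0618+.3650*(y0+.0156)
    t=q[q[:,2]>zf+.036]; fl=q[(abs(q[:,2]-zf)<.006)]
    print(y0,'top x',np.sort(t[:,0]).round(3)[::max(1,len(t)//12)],'ztop',np.percentile(t[:,2],[50,95]).round(3),'floor x',np.percentile(fl[:,0],[3,50,97]).round(4),'z',np.median(fl[:,2]).round(4))
q=C[(abs(C[:,0]-.685)<.06)&(C[:,1]<-.09)&(C[:,1]>-.16)&(C[:,2]>.068)&(C[:,2]<.09)]
for a,b in((.62,.685),(.685,.75)):
    k=q[(q[:,0]>a)&(q[:,0]<b)]; print('guide top',len(k),np.percentile(k,[2,50,98],axis=0).round(4).tolist())
E
```

```text
cabinet [[0.155, 0.433, 0.104], [0.332, 0.442, 0.277], [0.495, 0.718, 0.398]]
-0.08 top x [0.642 0.644 0.647 0.649 0.651 0.696 0.697 0.698 0.699 0.7   0.701 0.702
 0.703 0.705] ztop [0.083 0.089] floor x [0.6457 0.6851 0.6982] z 0.0387
-0.04 top x [0.642 0.643 0.646 0.648 0.651 0.696 0.697 0.697 0.699 0.7   0.702 0.704
 0.705 0.707] ztop [0.097 0.102] floor x [0.6466 0.6845 0.6977] z 0.0525
0 top x [0.644 0.645 0.646 0.648 0.651 0.697 0.697 0.699 0.699 0.7   0.702 0.704
 0.704 0.706] ztop [0.113 0.118] floor x [0.6475 0.6851 0.7   ] z 0.068
0.04 top x [0.642 0.644 0.647 0.648 0.65  0.651 0.698 0.699 0.699 0.701 0.702 0.703
 0.704 0.706 0.708] ztop [0.127 0.133] floor x [0.6492 0.6859 0.6999] z 0.0825
0.08 top x [0.642 0.646 0.647 0.65  0.652 0.698 0.7   0.7   0.701 0.703 0.704 0.706
 0.707] ztop [0.142 0.146] floor x [0.6433 0.6859 0.7005] z 0.0963
guide top 137 [[0.6304, -0.1421, 0.0683], [0.642, -0.1249, 0.0753], [0.6506, -0.0915, 0.0803]]
guide top 172 [[0.6956, -0.1431, 0.0685], [0.7013, -0.1229, 0.0745], [0.7141, -0.091, 0.081]]
```

>>> drive_tool(series=[0,0,0,0,-0.04,-0.01,-1,0,0,0,0,-0.08,-0.02,-1,0,0,0,0,-0.12,-0.03,-1,0,0,0,0,-0.16,-0.03,-1,0,0,0,0,-0.165,-0.03,-1,0,0,0,0,-0.165,-0.03,-1,0,0,0,0,-0.165,-0.03,-1,0,0,0,0,-0.165,-0.03,-1])

```text
time_s: 0.82
tcp_pos: [0.1288, 0.391, 0.2616]
eef_rot: [[-0.95, 0.313, 0.001], [0.313, 0.95, 0.002], [-0.0, 0.002, -1.0]]
wrist_force: [0.2, -0.1, 0.1]
opening: 0.0856
finger_force: 0.0
```

```bash
python3 - <<'E'
from h import *
plan(([.30,.28,.27],None),([.479,.081,.22],Rt(93.1)))
E
```

```text
t 0.82 tcp [0.1288 0.391  0.2616] j [ 1.15  0.05  1.76  0.    1.33 -0.1 ] F [ 0.2 -0.1  0.1] op 0.0856 ff 0.0
turn [0. 0. 0.] shift [-0.1973 -0.0519 -0.0085] rows 4.9
turn [  0.1   0.  -21.3] shift [-0.4296 -0.1851  0.0413] rows 11.3
```

>>> drive_tool(series=[0,0,0,-0.04,-0.01,0,-1,0,0,0,-0.08,-0.02,0,-1,0,0,0,-0.12,-0.03,0,-1,0,0,0,-0.16,-0.042,0,-1,0,0,-5,-0.197,-0.052,0,-1,0,0,-10,-0.23,-0.072,0,-1,0,0,-15,-0.265,-0.09,0,-1,0,0,-21.3,-0.3,-0.11,0,-1])

```text
time_s: 1.48
tcp_pos: [0.3797, 0.1932, 0.2611]
eef_rot: [[-0.999, -0.048, 0.001], [-0.048, 0.999, 0.0], [-0.001, 0.0, -1.0]]
wrist_force: [1.3, 1.2, -0.1]
opening: 0.0856
finger_force: 0.0
```

```bash
python3 - <<'E'
from h import *
plan(([.479,.081,.22],Rt(93.1)))
E
```

```text
t 1.48 tcp [0.3797 0.1932 0.2611] j [ 0.37  0.07  1.74 -0.    1.33 -1.25] F [ 1.3  1.2 -0.1] op 0.0856 ff 0.0
turn [ 0.   0.  -0.3] shift [-0.0938 -0.1169  0.0411] rows 3.7
```

>>> drive_tool(series=[0,0,0,-0.03,-0.038,0.01,-1,0,0,0,-0.06,-0.072,0.02,-1,0,0,0,-0.09,-0.108,0.03,-1,0,0,0,-0.094,-0.117,0.04,-1,0,0,0,-0.094,-0.117,0.04,-1,0,0,0,-0.094,-0.117,0.04,-1,0,0,0,-0.094,-0.117,0.04,-1,0,0,0,-0.094,-0.117,0.04,-1])

```text
time_s: 2.15
tcp_pos: [0.4755, 0.0823, 0.2213]
eef_rot: [[-0.999, -0.045, -0.0], [-0.045, 0.999, 0.0], [0.0, 0.0, -1.0]]
wrist_force: [0.2, -0.3, -0.4]
opening: 0.0853
finger_force: 0.0
```

```bash
python3 - <<'E'
from h import *
snap('wrist'); plan(([.479,.081,.22],Rt(93.1)))
P,D,E,k=load('wrist'); s=status.read_state(); print('cam in tool',s['eef_rot'].T@(-E[:3,:3].T@E[:3,3]-s['tcp_pos']))
C=cloud('wrist');P=P.astype(int);mx=P.max(-1)
m=(D>0)&(abs(C[...,0]-.479)<.06)&(abs(C[...,1]-.081)<.05)
for t,mm in dict(htop=m&(C[...,2]>.102)&(C[...,2]<.13)&(mx<90),plate=m&(C[...,2]>.05)&(C[...,2]<.13),hold=m&(C[...,2]>.034)&(C[...,2]<.047)).items():
    q=C[mm]; r=cv2.minAreaRect((q[:,:2]*1000).astype(np.float32)); print(t,len(q),np.round(r[0],1),np.round(r[1],1),round(r[2],1),np.percentile(q[:,2],[2,50,98]).round(4), np.percentile(q,[2,98],axis=0)[:,:2].round(4).tolist())
save('wrist','w1')
E
```

```text
t 2.2 tcp [0.4754 0.0824 0.2216] j [ 0.08  0.19  1.71  0.    1.25 -1.53] F [-0.6  0.3  0.4] op 0.0856 ff 0.0
turn [ 0.   0.  -0.5] shift [-0.0036 -0.0016  0.0016] rows 0.1
cam in tool [ 7.83007578e-02 -1.37845463e-04 -1.42321658e-01]
htop 965 [477.9  87. ] [38.8 13.3] 4.5 [0.105  0.1085 0.11  ] [[0.459, 0.08], [0.496, 0.0936]]
plate 1380 [478.5  86.7] [66.  15.9] 4.1 [0.0693 0.1081 0.1099] [[0.446, 0.0792], [0.508, 0.0939]]
hold 4207 [478.4  86.7] [97.6 48.1] 4.7 [0.037  0.0396 0.0413] [[0.4312, 0.0621], [0.5246, 0.111]]
```

View pics/w1.png

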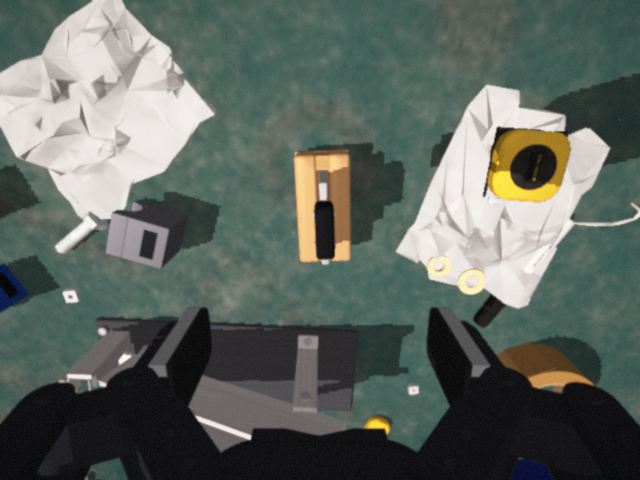

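The wrist view shows the handle end-on at (325,228) in the holder, clip B at (147,235) with the rod beside it at (78,235), the tape measure at (532,165), and the chute at the bottom left. I'll trust the wrist for the grasp: handle at (0.478, 0.0865), yaw 4.3°.

```bash
python3 - <<'E'
from h import *
plan(([.478,.0865,.13],Rt(94.3)),([.478,.0865,.0775],Rt(94.3)))
E
```

```text
t 2.2 tcp [0.4754 0.0824 0.2216] j [ 0.08  0.19  1.71  0.    1.25 -1.53] F [-0.6  0.3  0.4] op 0.0856 ff 0.0
turn [ 0.   0.  -1.7] shift [-0.0028  0.0039  0.0916] rows 2.2
turn [ 0.   0.  -1.7] shift [-0.0028  0.0039  0.1441] rows 3.5
```

>>> drive_tool(series=[0,0,-1.7,-0.003,0.004,0.03,-1,0,0,-1.7,-0.003,0.004,0.06,-1,0,0,-1.7,-0.003,0.004,0.09,-1,0,0,-1.7,-0.003,0.004,0.115,-1,0,0,-1.7,-0.003,0.004,0.135,-1,0,0,-1.7,-0.003,0.004,0.144,-1,0,0,-1.7,-0.003,0.004,0.144,-1,0,0,-1.7,-0.003,0.004,0.144,0.3], force=35)

```text
time_s: 2.87
tcp_pos: [0.4785, 0.0862, 0.0779]
eef_rot: [[-0.997, -0.075, 0.001], [-0.075, 0.997, 0.0], [-0.001, 0.0, -1.0]]
wrist_force: [-0.3, -0.6, 1.0]
opening: 0.0755
finger_force: 0.0
```

>>> drive_tool(series=[0,0,0,0,0,0,1,0,0,0,0,0,0,1,0,0,0,0,0,0,1,0,0,0,0,0,0,1,0,0,0,0,0,0,1,0,0,0,0,0,0,1,0,0,0,0,0,0,1,0,0,0,0,0,0,1])

```text
time_s: 3.53
tcp_pos: [0.4788, 0.0856, 0.078]
eef_rot: [[-0.997, -0.073, 0.001], [-0.073, 0.997, 0.0], [-0.001, 0.0, -1.0]]
wrist_force: [-0.4, 0.3, 6.5]
opening: 0.0136
finger_force: 35.1
```

>>> drive_tool(series=[0,0,0,0,0,-0.01,1,0,0,0,0,0,-0.03,1,0,0,0,0,0,-0.06,1,0,0,0,0,0,-0.1,1,0,0,0,0,0,-0.14,1,0,0,0,0,0,-0.18,1,0,0,0,0,0,-0.2,1,0,0,0,0,0,-0.2,1])

```text
time_s: 4.2
tcp_pos: [0.4814, 0.0856, 0.2828]
eef_rot: [[-0.997, -0.073, 0.011], [-0.073, 0.997, 0.001], [-0.011, 0.0, -1.0]]
wrist_force: [0.6, 0.3, -1.8]
opening: 0.0136
finger_force: 34.3
```

```bash
python3 - <<'E'
from h import *
plan(([.674,-.05,.28],Rt(89.4)))
E
```

```text
t 4.2 tcp [0.4814 0.0856 0.2828] j [ 0.09  0.14  1.6  -0.    1.39 -1.55] F [ 0.6  0.3 -1.8] op 0.0136 ff 34.3
turn [0.  0.6 4.8] shift [-0.182  -0.1494  0.0048] rows 5.6
```

>>> drive_tool(series=[0,0,1,-0.03,-0.025,0,1,0,0,2,-0.06,-0.05,0,1,0,0,3,-0.09,-0.075,0,1,0,0,4,-0.12,-0.1,0,1,0,0,4.8,-0.15,-0.125,0,1,0,0,4.8,-0.182,-0.149,0,1,0,0,4.8,-0.182,-0.149,0,1,0,0,4.8,-0.182,-0.149,0,1])

```text
time_s: 4.87
tcp_pos: [0.6712, -0.0514, 0.2737]
eef_rot: [[-1.0, 0.012, -0.005], [0.012, 1.0, 0.001], [0.005, 0.0, -1.0]]
wrist_force: [-0.2, 0.8, -1.5]
opening: 0.0136
finger_force: 34.4
```

```bash
python3 - <<'E'
from h import *
snap('wrist'); plan(([.674,-.13,.22],Rt(89.4)))
C=cloud('wrist');P,D=load('wrist')[:2]
q=C[(D>0)&(C[...,1]<-.09)&(C[...,1]>-.17)&(C[...,2]>.074)&(C[...,2]<.09)]
for a,b in((.60,.674),(.674,.75)):
    k=q[(q[:,0]>a)&(q[:,0]<b)]; print('guide top',len(k),np.percentile(k,[2,50,98],axis=0).round(4).tolist() if len(k) else '')
save('wrist','w2',sc=1.25)
E
```

```text
t 4.92 tcp [ 0.6699 -0.0502  0.2743] j [-0.14  0.42  1.22  0.    1.51 -1.7 ] F [-0.1 -0.4 -1.3] op 0.0136 ff 34.4
turn [ 0.1 -0.3 -0.1] shift [-0.0053 -0.0798  0.0542] rows 2.3
guide top 471 [[0.6307, -0.1367, 0.0743], [0.6412, -0.1201, 0.0777], [0.6492, -0.0912, 0.081]]
guide top 436 [[0.6961, -0.1373, 0.0744], [0.7033, -0.1198, 0.0776], [0.7142, -0.0906, 0.081]]
```

View pics/w2.png

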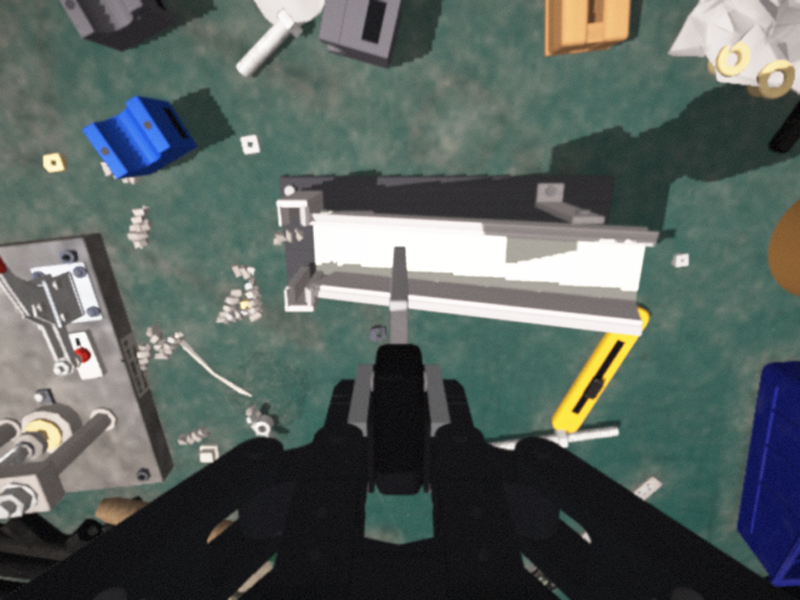

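The view shows the chute with low end at left: guide caps at (295,212) and (302,292), opening towards each other, the slot mid near column 297. The plate edge is at (400,270), seen in hand. Next I'll fit the yaw and slot numerically from the depth.

```bash
python3 - <<'E'
from h import *
C=cloud('wrist');P,D=load('wrist')[:2];Cc=C[D>0]
print('guide depth map: rows x, cols y; zmax mm')
ys=np.arange(-.146,-.088,.002)
print('     ',' '.join(f'{int(round(y*1000)):4d}' for y in ys))
for x in np.arange(.630,.720,.004):
    r=[]
    for y in ys:
        q=Cc[(abs(Cc[:,0]-x)<.002)&(abs(Cc[:,1]-y)<.001)]
        r.append(f'{int(np.median(q[:,2])*1000):4d}' if len(q) else '   .')
    print(round(x,3),' '.join(r))
L=[];Rr=[];F=[]
for y in np.arange(-.085,.09,.005):
    zf=.0618+.3650*(y+.0156); q=Cc[(abs(Cc[:,1]-y)<.0025)&(abs(Cc[:,0]-.674)<.05)]
    t=q[q[:,2]>zf+.040]; l=t[t[:,0]<.674,0]; r=t[t[:,0]>.674,0]
    f=q[abs(q[:,0]-.668)<.012]
    F+= [(y,np.median(f[:,2]))] if len(f) else []
    if len(l)>4: L.append((y,np.percentile(l,10),np.percentile(l,90)))
    if len(r)>4: Rr.append((y,np.percentile(r,10),np.percentile(r,90)))
for n,a in(('L',L),('R',Rr)):
    a=np.array(a)
    if len(a)>3: print(n,len(a),[np.polyfit(a[:,0],a[:,i],1).round(4).tolist() for i in(1,2)])
F=np.array(F);print('floor z fit',np.polyfit(F[:,0],F[:,1],1))
E
```

```text
guide depth map: rows x, cols y; zmax mm
      -146 -144 -142 -140 -138 -136 -134 -132 -130 -128 -126 -124 -122 -120 -118 -116 -114 -112 -110 -108 -106 -104 -102 -100  -98  -96  -94  -92  -90
0.63   10   10   10    8    6   44   44   53   39   44   38   47   40   48   40   39    6    6    6    5    5    5    5    5    6    5    5    5    6
0.634    9    9   10    .   77   77   78   77   77   77   77   77   77   77   77   48    5    5    5    5    5    6    5    5    6    5    5    6    5
0.638    .    .    .    .    .   79   77   72   62    .    .    .   74   77   78   42    5    4    6    5    5    5    5    5    5    5    5    5    5
0.642    .    .    .    .    .   79   77   60   61    .    .    .   73   77   78   38   72   72    7    7    6    7   76   42   41   77   78    7   80
0.646    .    .    .    .    .   79   77   64   52    .    .    .   73   77   78   27   25   25   25   71   37   38   74   29   56   37   36   38   33
0.65    .    .    .    .    .    .   76   53    .    .    .   70   75   77   72   69   69   70   71   72   72   73   73   74   74   75   76   77   78
0.65
[... 1981 characters left out ...]
.   78   79   75   44    4    .    .   72   76   79   72   64    .   74   74   74    .   76   77    .   78    .   80   81    .
0.71    .    .    .    .   79   79   77   60   63   70   73   77   77   78   73   65    .    .    .    .    .    .    .    .    .    .    .    .    .
0.714    .    .    .    .   77   78   77   77   77   78   76   77   77   77   74   54    .    .    .    .    .    .    .    .    .    .    .    .    .
0.718    .    .    .    .    .    .    .    .    .    .    .    .    .    .    .    .    .    .    .    .    .    .    .    .    .    .    .    .    .
L 35 [[-0.1038, 0.6508], [-0.1369, 0.6597]]
R 35 [[0.1444, 0.69], [0.0903, 0.7001]]
floor z fit [-2.05689757  0.23001482]
```

```bash
python3 - <<'E'
from h import *
plan(([.6745,-.128,.185],Rt(88.1)))
E
```

```text
t 4.92 tcp [ 0.6699 -0.0502  0.2743] j [-0.14  0.42  1.22  0.    1.51 -1.7 ] F [-0.1 -0.4 -1.3] op 0.0136 ff 34.4
turn [ 0.1 -0.3  1.2] shift [-0.006  -0.0778  0.0892] rows 2.8
```

>>> drive_tool(series=[0,0,1.2,-0.003,-0.03,0,1,0,0,1.2,-0.006,-0.06,0,1,0,0,1.2,-0.006,-0.077,0.01,1,0,0,1.2,-0.006,-0.077,0.04,1,0,0,1.2,-0.006,-0.077,0.07,1,0,0,1.2,-0.006,-0.078,0.089,1,0,0,1.2,-0.006,-0.078,0.089,1,0,0,1.2,-0.006,-0.078,0.089,1])

```text
time_s: 5.58
tcp_pos: [0.6737, -0.1266, 0.1865]
eef_rot: [[-1.0, 0.031, -0.005], [0.031, 1.0, 0.002], [0.005, 0.001, -1.0]]
wrist_force: [0.1, -0.4, -0.3]
opening: 0.0136
finger_force: 34.5
```

```bash
python3 - <<'E'
from h import *
snap('wrist');plan(([.6745,-.128,.155],Rt(88.1)),([.6745,-.128,.079],Rt(88.1)))
C=cloud('wrist');D=load('wrist')[1];q=C[D>0]
# plate in hand: upper points near tcp
p=q[(abs(q[:,0]-.6745)<.05)&(abs(q[:,1]+.128)<.02)&(q[:,2]>.115)&(q[:,2]<.20)]
print('plate pts',len(p),np.percentile(p,[2,50,98],axis=0).round(4).tolist())
for a,b in((.628,.655),):
  for y in np.arange(-.142,-.112,.002):
    k=q[(q[:,0]>.637)&(q[:,0]<.647)&(abs(q[:,1]-y)<.001)&(q[:,2]<.1)]; print(round(y,3),np.median(k[:,2]).round(3) if len(k) else '.',end=' ')
save('wrist','w3',(170,100,470,320),2.6)
E
```

```text
t 5.63 tcp [ 0.6754 -0.127   0.1885] j [-0.25  0.49  1.31  0.    1.34 -1.79] F [ 0.3  1.1 -1.2] op 0.0134 ff 34.5
turn [ 0.  -0.   0.1] shift [ 0.0008 -0.001   0.0335] rows 0.8
turn [ 0.  -0.   0.1] shift [ 0.0008 -0.001   0.1095] rows 2.6
plate pts 1798 [[0.6406, -0.1445, 0.1237], [0.6501, -0.1257, 0.1932], [0.6688, -0.1096, 0.1997]]
-0.142 0.006 -0.14 0.005 -0.138 0.072 -0.136 0.079 -0.134 0.077 -0.132 0.073 -0.13 0.007 -0.128 . -0.126 . -0.124 0.071 -0.122 0.074 -0.12 0.078 -0.118 0.08 -0.116 0.071 -0.114 0.071
```

View pics/w3.png

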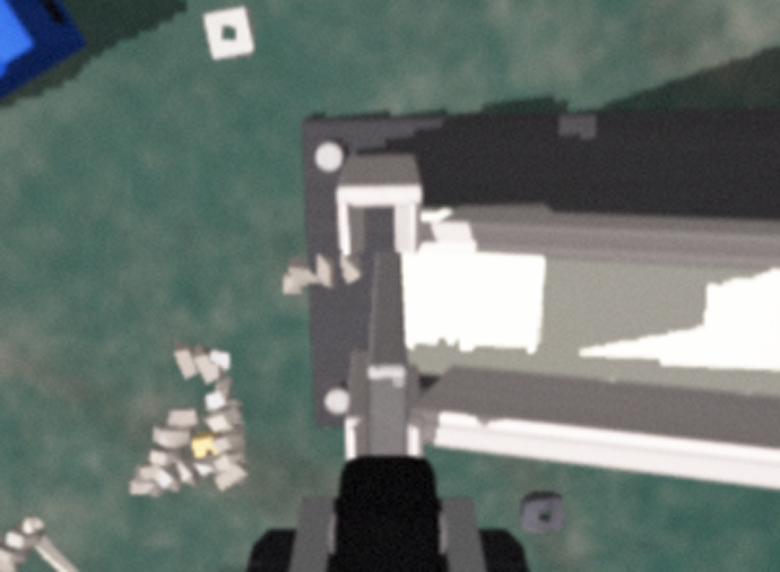

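The crop shows the plate's bottom edge at about (387,255) and the near guide caps at 338–350 and 400–420, so the slot mid is near column 377–379. The far guide's mid is near 383. I'll project to quantify.

```bash
python3 - <<'E'
from h import *
f=lambda u,v,z:w('wrist',170+u/2.6,100+v/2.6,z=z).round(4)
print('near guide rims z.079: outerL',f(338,195,.079),'innerL',f(351,215,.079),'innerR',f(400,215,.079),'outerR',f(420,195,.079))
print('far guide',f(345,445,.079),f(357,445,.079),f(408,450,.079),f(420,450,.079))
print('plate bottom edge z.115',f(371,255,.115),f(404,255,.115),' handle-side plate top edge z.197?',f(368,372,.195),f(405,372,.195),'handle',f(340,470,.219),f(433,470,.219))
E
```

```text
near guide rims z.079: outerL [ 0.6333 -0.1374  0.079 ] innerL [ 0.6385 -0.1343  0.079 ] innerR [ 0.6389 -0.1217  0.079 ] outerR [ 0.6339 -0.1165  0.079 ]
far guide [ 0.7024 -0.1386  0.079 ] [ 0.7025 -0.1353  0.079 ] [ 0.7045 -0.1211  0.079 ] [ 0.7046 -0.1178  0.079 ]
plate bottom edge z.115 [ 0.6414 -0.1288  0.115 ] [ 0.6417 -0.1214  0.115 ]  handle-side plate top edge z.197? [ 0.6417 -0.1282  0.195 ] [ 0.6419 -0.1228  0.195 ] handle [ 0.6462 -0.1314  0.219 ] [ 0.6465 -0.1199  0.219 ]
```

```bash
python3 - <<'E'
from h import *
plan(([.6745,-.1287,.12],Rt(89)))
E
```

```text
t 5.63 tcp [ 0.6754 -0.127   0.1885] j [-0.25  0.49  1.31  0.    1.34 -1.79] F [ 0.3  1.1 -1.2] op 0.0134 ff 34.5
turn [ 0.  -0.  -0.8] shift [ 0.0008 -0.0017  0.0685] rows 1.6
```

>>> drive_tool(series=[0,0,-0.8,0.001,-0.0017,0.005,1,0,0,-0.8,0.001,-0.0017,0.015,1,0,0,-0.8,0.001,-0.0017,0.025,1,0,0,-0.8,0.001,-0.0017,0.035,1,0,0,-0.8,0.001,-0.0017,0.043,1,0,0,-0.8,0.001,-0.0017,0.05,1,0,0,-0.8,0.001,-0.0017,0.055,1,0,0,-0.8,0.001,-0.0017,0.06,1])

```text
time_s: 6.3
tcp_pos: [0.6748, -0.1292, 0.1274]
eef_rot: [[-1.0, 0.017, -0.001], [0.017, 1.0, 0.001], [0.001, 0.001, -1.0]]
wrist_force: [-0.0, 0.6, -1.2]
opening: 0.0135
finger_force: 34.7
```

```bash
python3 - <<'E'
from h import *
plan(([.6745,-.1287,.08],Rt(89)))
E
```

```text
t 6.3 tcp [ 0.6748 -0.1292  0.1274] j [-0.25  0.54  1.38  0.    1.22 -1.8 ] F [-0.   0.6 -1.2] op 0.0135 ff 34.7
turn [ 0. -0.  0.] shift [0.0002 0.0005 0.0474] rows 1.1
```

>>> drive_tool(series=[0,0,0,0,0,0.008,1,0,0,0,0,0,0.016,1,0,0,0,0,0,0.024,1,0,0,0,0,0,0.032,1,0,0,0,0,0,0.039,1,0,0,0,0,0,0.044,1,0,0,0,0,0,0.047,1,0,0,0,0,0,0.048,1])

```text
time_s: 6.97
tcp_pos: [0.6745, -0.129, 0.0795]
eef_rot: [[-1.0, 0.017, -0.001], [0.017, 1.0, 0.001], [0.001, 0.001, -1.0]]
wrist_force: [-0.4, 4.4, 1.4]
opening: 0.0135
finger_force: 35.0
```

>>> drive_tool(series=[0,0,0,0,0,0.001,1,0,0,0,0,0,0.002,1,0,0,0,0,0,0.002,1,0,0,0,0,0,0.002,1,0,0,0,0,0,0.002,0.6,0,0,0,0,0,0.002,0,0,0,0,0,0,0.002,-0.5,0,0,0,0,0,0.002,-1])

```text
time_s: 7.63
tcp_pos: [0.6752, -0.1303, 0.0784]
eef_rot: [[-1.0, 0.017, 0.001], [0.017, 1.0, -0.001], [-0.001, -0.001, -1.0]]
wrist_force: [0.2, -0.3, -0.8]
opening: 0.0529
finger_force: 0.0
```

>>> drive_tool(series=[0,0,0,0,0,0,-1,0,0,0,0,0,0,-1,0,0,0,0,0,0,-1,0,0,0,0,0,0,-1,0,0,0,0,0,-0.02,-1,0,0,0,0,0,-0.06,-1,0,0,0,0,0,-0.1,-1,0,0,0,0,0,-0.14,-1])

```text
time_s: 8.3
tcp_pos: [0.6743, -0.1293, 0.2191]
eef_rot: [[-1.0, 0.017, -0.002], [0.017, 1.0, 0.0], [0.002, 0.0, -1.0]]
wrist_force: [0.1, -0.4, 0.6]
opening: 0.0857
finger_force: 0.0
```

```bash
python3 - <<'E'
from h import *
snap('wrist')
C=cloud('wrist');P,D=load('wrist')[:2];q=C[(D>0)]
p=q[(abs(q[:,0]-.6745)<.028)&(abs(q[:,1]+.128)<.03)&(q[:,2]>.085)&(q[:,2]<.14)]
print('handle',len(p),np.percentile(p,[2,50,98],axis=0).round(4).tolist())
# clip A, wrist may see it later
plan(([.494,-.255,.20],Rt(90)))
E
```

```text
handle 1251 [[0.6495, -0.1348, 0.0856], [0.6698, -0.128, 0.1093], [0.6927, -0.1209, 0.111]]
t 8.35 tcp [ 0.6792 -0.1305  0.2298] j [-0.25  0.46  1.26 -0.    1.41 -1.8 ] F [ 3.6 -1.1  5.5] op 0.0855 ff 0.0
turn [-0.2  0.8 -1. ] shift [ 0.1835 -0.1275  0.0276] rows 5.4
```

The plate is seated: handle top at 0.110. Next is clip A.

```bash
python3 - <<'E'
from h import *
plan(([.494,-.255,.20],Rt(113.8)))
E
```

```text
t 8.35 tcp [ 0.6792 -0.1305  0.2298] j [-0.25  0.46  1.26 -0.    1.41 -1.8 ] F [ 3.6 -1.1  5.5] op 0.0855 ff 0.0
turn [ -0.4   0.8 -24.8] shift [ 0.1835 -0.1275  0.0276] rows 5.4
```

>>> drive_tool(series=[0,0,-4,0.03,-0.02,0,-1,0,0,-8,0.06,-0.04,0,-1,0,0,-12,0.09,-0.06,0,-1,0,0,-16,0.12,-0.08,0,-1,0,0,-20,0.15,-0.1,0.01,-1,0,0,-24.8,0.18,-0.127,0.015,-1,0,0,-24.8,0.18,-0.127,0.015,-1,0,0,-24.8,0.18,-0.127,0.015,-1])

```text
time_s: 9.02
tcp_pos: [0.4909, -0.2544, 0.2031]
eef_rot: [[-0.917, -0.4, -0.001], [-0.4, 0.917, 0.0], [0.0, 0.001, -1.0]]
wrist_force: [0.4, 0.5, 0.4]
opening: 0.0855
finger_force: 0.0
```

```bash
python3 - <<'E'
from h import *
snap('wrist');snap('wrist')
C=cloud('wrist');P,D=load('wrist')[:2];P=P.astype(int);sat=P.max(-1)-P.min(-1)
def top(cx,cy,z0,z1):
    m=(D>0)&(abs(C[...,0]-cx)<.05)&(abs(C[...,1]-cy)<.05)&(C[...,2]>z0)&(C[...,2]<z1)&(sat<40)
    q=C[m]; r=cv2.minAreaRect((q[:,:2]*1000).astype(np.float32)); print(len(q),np.round(r[0],1),np.round(r[1],1),round(r[2],1),np.median(q[:,2]).round(4))
top(.494,-.255,.044,.06);top(.494,-.255,.047,.06)
top(.511,-.08,.044,.06)
plan(([.494,-.255,.05],Rt(113.8)))
save('wrist','w4',sc=1)
E
```

```text
1464 [ 494.7 -253. ] [40.3 50.1] 23.7 0.0497
1318 [ 494.7 -253. ] [40.3 50.1] 23.5 0.0498
2415 [510.5 -76.5] [51.3 39.8] 74.5 0.0498
t 9.12 tcp [ 0.4935 -0.2535  0.2036] j [-0.55  0.3   1.59  0.    1.25 -2.54] F [0.4 0.6 0.8] op 0.0857 ff 0.0
turn [-0.   0.1 -0.1] shift [ 0.0003 -0.0015  0.1536] rows 3.7
```

View pics/w4.png

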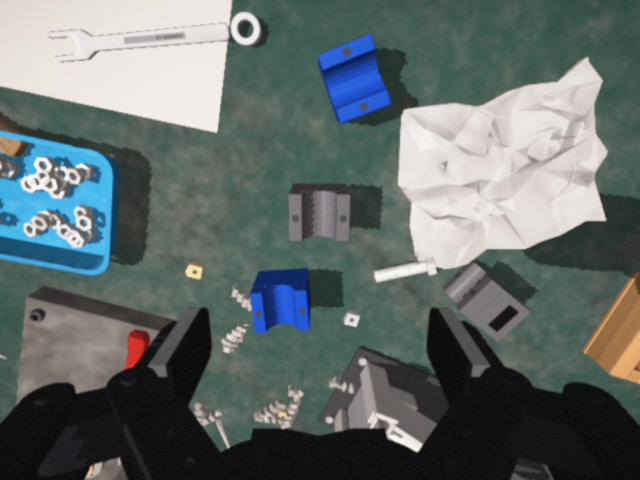

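Clip A is at (320,212), its groove running vertically in the image along tool x, so the fingers will close on its 50 mm faces. Clip B is at (487,300), and a bolt at (405,271) is clear of the fingers.

```bash
python3 - <<'E'
from h import *
plan(([.4947,-.253,.011],Rt(113.6)))
E
```

```text
t 9.12 tcp [ 0.4935 -0.2535  0.2036] j [-0.55  0.3   1.59  0.    1.25 -2.54] F [0.4 0.6 0.8] op 0.0857 ff 0.0
turn [-0.   0.1  0.1] shift [-1.100e-03  1.000e-04  1.926e-01] rows 4.6
```

>>> drive_tool(series=[0,0,0,-0.001,0,0.035,-1,0,0,0,-0.001,0,0.07,-1,0,0,0,-0.001,0,0.105,-1,0,0,0,-0.001,0,0.14,-1,0,0,0,-0.001,0,0.168,-1,0,0,0,-0.001,0,0.185,-1,0,0,0,-0.001,0,0.1925,-1,0,0,0,-0.001,0,0.1925,-1], force=40)

```text
time_s: 9.78
tcp_pos: [0.494, -0.2516, 0.0089]
eef_rot: [[-0.914, -0.405, -0.003], [-0.405, 0.914, 0.002], [0.002, 0.003, -1.0]]
wrist_force: [0.1, -0.4, 0.7]
opening: 0.0855
finger_force: 0.0
```

>>> drive_tool(series=[0,0,0,0,0,0,1,0,0,0,0,0,0,1,0,0,0,0,0,0,1,0,0,0,0,0,0,1,0,0,0,0,0,0,1,0,0,0,0,0,0,1,0,0,0,0,0,-0.03,1,0,0,0,0,0,-0.07,1])

```text
time_s: 10.45
tcp_pos: [0.4906, -0.2513, 0.0786]
eef_rot: [[-0.915, -0.404, -0.007], [-0.404, 0.915, 0.004], [0.005, 0.007, -1.0]]
wrist_force: [-0.3, -0.2, -2.3]
opening: 0.0496
finger_force: 42.4
```

```bash
cat >> h.py <<'E'
YAW=88.8
def trough(s,h,y=0,O=(.6735,-.1235,.0212)):
    R=Rt(YAW,-20.05); u=R[:,1];n=-R[:,2]
    return np.array(O)+s*u+h*n+y*np.cross(n,u), R
E
python3 - <<'E'
from h import *
print(trough(.115,.009+.12)[0]);plan(trough(.115,.009+.12))
E
```

```text
[ 0.67483621 -0.05971007  0.18180841]
t 10.45 tcp [ 0.4906 -0.2513  0.0786] j [-0.55  0.44  1.74 -0.    0.97 -2.54] F [-0.3 -0.2 -2.3] op 0.0496 ff 42.4
turn [-19.4  -4.7  24.7] shift [-0.2454  0.1016 -0.1037] rows 6.8
```

>>> drive_tool(series=[0,0,0,0,0,-0.03,1,0,0,0,0,0,-0.07,1,0,0,0,0,0,-0.1,1,0,0,0,0,0,-0.13,1,0,0,0,0,0,-0.15,1,0,0,0,0,0,-0.15,1,0,0,0,0,0,-0.15,1,0,0,0,0,0,-0.15,1])

```text
time_s: 11.12
tcp_pos: [0.4925, -0.2524, 0.2297]
eef_rot: [[-0.915, -0.404, -0.002], [-0.404, 0.915, 0.001], [0.001, 0.002, -1.0]]
wrist_force: [-0.7, -0.2, -1.6]
opening: 0.0497
finger_force: 42.6
```

```bash
python3 - <<'E'
from h import *
plan(trough(.115,.009+.12))
E
```

```text
t 11.12 tcp [ 0.4925 -0.2524  0.2297] j [-0.55  0.28  1.55 -0.    1.31 -2.54] F [-0.7 -0.2 -1.6] op 0.0497 ff 42.6
turn [-19.6  -4.5  24.7] shift [-0.2447  0.1026  0.0477] rows 6.5
```

>>> drive_tool(series=[-2.5,-0.6,3.1,-0.032,0.013,0,1,-5,-1.1,6.2,-0.064,0.026,0,1,-7.5,-1.7,9.3,-0.096,0.04,0,1,-10,-2.3,12.4,-0.128,0.054,0,1,-12.5,-2.8,15.5,-0.16,0.067,0.01,1,-15,-3.4,18.6,-0.192,0.08,0.02,1,-17.5,-4,21.7,-0.22,0.092,0.035,1,-19.6,-4.5,24.7,-0.2447,0.1026,0.0477,1])

```text
time_s: 11.78
tcp_pos: [0.6761, -0.0586, 0.1793]
eef_rot: [[-1.0, 0.022, 0.006], [0.023, 0.939, 0.344], [0.002, 0.344, -0.939]]
wrist_force: [-0.1, 0.1, -1.5]
opening: 0.0495
finger_force: 42.6
```

>>> drive_tool(series=[0,0,0,0,0,0,1,0,0,0,0,0,0,1,0,0,0,0,0,0,1,0,0,0,0,0,0,1,0,0,0,0,0,0,1,0,0,0,0,0,0,1,0,0,0,0,0,0,1,0,0,0,0,0,0,1])

```text
time_s: 12.45
tcp_pos: [0.676, -0.0607, 0.1839]
eef_rot: [[-1.0, 0.018, 0.011], [0.021, 0.94, 0.341], [-0.004, 0.341, -0.94]]
wrist_force: [-0.1, -0.6, -1.5]
opening: 0.0495
finger_force: 42.5
```

```bash
python3 - <<'E'
from h import *
snap('wrist')
plan(trough(.115,.009+.12),trough(.115,.011))
C=cloud('wrist');P,D=load('wrist')[:2];q=C[D>0]
_,R=trough(0,0);O=trough(0,0)[0]
t=(q-O)@np.c_[R[:,1],np.cross(-R[:,2],R[:,1]),-R[:,2]]  # trough coords
for s in np.arange(.03,.24,.03):
    k=t[(abs(t[:,0]-s)<.006)&(abs(t[:,1])<.045)&(t[:,2]<.06)&(t[:,2]>-.02)]
    wt=k[k[:,2]>.036]; fl=k[abs(k[:,2])<.008]
    print(round(s,2),len(k),'+wall y',np.percentile(wt[wt[:,1]>0,1],[5,95]).round(4) if (wt[:,1]>0).sum()>3 else '-','-wall',np.percentile(wt[wt[:,1]<0,1],[5,95]).round(4) if (wt[:,1]<0).sum()>3 else '-','floor h',np.median(fl[:,2]).round(4) if len(fl) else '-','y',np.percentile(fl[:,1],[3,97]).round(4) if len(fl) else '-')
# held clip in tool frame
s=status.read_state(); h=(q-s['tcp_pos'])@s['eef_rot']
k=h[(abs(h[:,0])<.05)&(abs(h[:,1])<.022)&(abs(h[:,2])<.06)]
print('clip toolx',np.percentile(k,[2,50,98],axis=0).round(4).tolist())
save('wrist','w5',(150,80,490,335),2.3)
E
```

```text
t 12.5 tcp [ 0.676  -0.0606  0.1837] j [-0.33  0.53  1.32  0.34  1.41 -1.96] F [ 0.  -0.3 -2.2] op 0.0495 ff 42.5
turn [-0.1  0.2  0.1] shift [0.0012 0.0002 0.0021] rows 0.1
turn [-0.1  0.2  0.1] shift [0.0016 0.0004 0.1201] rows 2.9
0.03 1927 +wall y [0.0249 0.0402] -wall [-0.0372 -0.0219] floor h 0.0005 y [-0.022  0.028]
0.06 1700 +wall y [0.0248 0.0328] -wall [-0.0303 -0.0217] floor h 0.0005 y [-0.0217  0.0282]
0.09 1198 +wall y [0.0248 0.0333] -wall - floor h 0.0005 y [-0.0215  0.0285]
0.12 1211 +wall y [0.0255 0.0334] -wall - floor h 0.0005 y [-0.0212  0.0288]
0.15 1213 +wall y [0.0256 0.0337] -wall - floor h 0.0006 y [-0.021  0.029]
0.18 1710 +wall y [0.0256 0.0337] -wall [-0.029  -0.0207] floor h 0.0005 y [-0.0208  0.0293]
0.21 1919 +wall y [0.0256 0.0341] -wall [-0.0282 -0.0203] floor h 0.0006 y [-0.0205  0.0372]
clip toolx [[-0.0187, -0.0212, -0.0382], [0.009, 0.0002, -0.0267], [0.0202, 0.0212, 0.0071]]
```

View pics/w5.png

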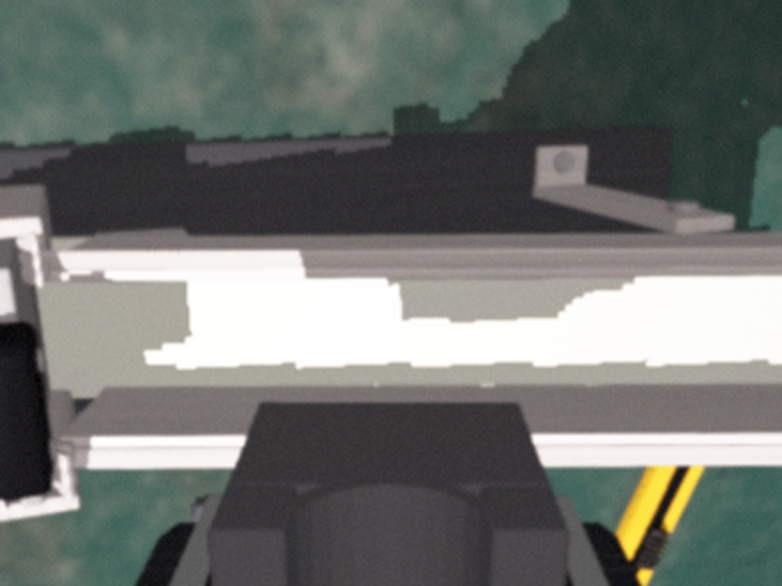

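The view shows the clip (groove visible, centred on columns 250–540) above the trough. Its walls are even, and the centre is about 2 mm towards +y of the trough. I'll shift 3 mm along tool x and lower.

>>> drive_tool(series=[0,0,0,0.003,0,0.02,1,0,0,0,0.003,0,0.045,1,0,0,0,0.003,0,0.065,1,0,0,0,0.003,0,0.08,1,0,0,0,0.003,0,0.093,1,0,0,0,0.003,0,0.103,1,0,0,0,0.003,0,0.11,1,0,0,0,0.003,0,0.113,1])

```text
time_s: 13.17
tcp_pos: [0.6737, -0.0213, 0.076]
eef_rot: [[-1.0, 0.018, 0.008], [0.02, 0.94, 0.341], [-0.002, 0.341, -0.94]]
wrist_force: [-0.4, 0.5, -1.3]
opening: 0.0495
finger_force: 42.7
```

```bash
python3 - <<'E'
from h import *
plan(trough(.115,.0115,.0013))
E
```

```text
t 13.17 tcp [ 0.6737 -0.0213  0.076 ] j [-0.28  0.61  1.46  0.36  1.19 -1.99] F [-0.4  0.5 -1.3] op 0.0495 ff 42.7
turn [-0.1  0.1  0.1] shift [-0.0006  0.0002  0.0049] rows 0.1
```

>>> drive_tool(series=[0,0,0,0,0,0.003,1,0,0,0,0,0,0.005,1,0,0,0,0,0,0.005,1,0,0,0,0,0,0.005,0.3,0,0,0,0,0,0.005,0,0,0,0,0,0,0.005,-0.3,0,0,0,0,0,0.005,-0.6,0,0,0,0,0,0.005,-1])

```text
time_s: 13.83
tcp_pos: [0.6743, -0.02, 0.0724]
eef_rot: [[-1.0, 0.018, 0.01], [0.02, 0.94, 0.341], [-0.003, 0.341, -0.94]]
wrist_force: [-0.4, 0.4, 0.0]
opening: 0.0771
finger_force: 0.5
```

>>> drive_tool(series=[0,0,0,0,0,0,-1,0,0,0,0,0,0,-1,0,0,0,0,0,0,-1,0,0,0,0,0,-0.01,-1,0,0,0,0,0,-0.03,-1,0,0,0,0,0,-0.06,-1,0,0,0,0,0,-0.09,-1,0,0,0,0,0,-0.12,-1])

```text
time_s: 14.5
tcp_pos: [0.6728, -0.0613, 0.1867]
eef_rot: [[-1.0, 0.018, 0.009], [0.02, 0.94, 0.341], [-0.002, 0.341, -0.94]]
wrist_force: [-0.6, -0.5, 1.3]
opening: 0.0856
finger_force: 0.0
```

```bash
cat >> h.py <<'E'
def inchute(n='wrist'):
    snap(n);C=cloud(n);D=load(n)[1];q=C[D>0];O,R=trough(0,0)
    t=(q-O)@np.c_[R[:,1],np.cross(-R[:,2],R[:,1]),-R[:,2]]
    print('s: median/98% height in mid strip and ridge')
    for s in np.arange(.006,.24,.008):
        k=t[(abs(t[:,0]-s)<.004)&(abs(t[:,1]-.002)<.015)&(t[:,2]<.1)]
        print(f'{s:.3f}:', f'{np.median(k[:,2])*1e3:.0f}' if len(k) else '-',end='  ')
    print()
E
python3 -c "
from h import *
inchute(); plan((trough(.115,.0115,.0013)))"
```

```text
s: median/98% height in mid strip and ridge
0.006: 0  0.014: 0  0.022: 85  0.030: 83  0.038: 1  0.046: 50  0.054: 48  0.062: 38  0.070: 37  0.078: 40  0.086: 51  0.094: 30  0.102: 0  0.110: 0  0.118: 0  0.126: 0  0.134: 1  0.142: 0  0.150: 1  0.158: 0  0.166: 0  0.174: 0  0.182: 1  0.190: 0  0.198: 0  0.206: 0  0.214: 0  0.222: 0  0.230: 1  0.238: 0  
t 14.55 tcp [ 0.6764 -0.0642  0.1934] j [-0.34  0.52  1.31  0.34  1.42 -1.96] F [ 2.5 -1.2  3.7] op 0.0855 ff 0.0
turn [-0.3  0.7  0.2] shift [0.0046 0.0009 0.1299] rows 3.1
```

Clip A is sliding down to the plate. Now clip B: its y faces lie along −15.5° and the groove faces 254.5°. I'll turn the tool to that yaw above it.

```bash
python3 - <<'E'
from h import *
plan(([.5,-.10,.24],Rt(-15.5)),([.57,-.085,.26],Rt(35,-8)))
E
```

```text
t 14.55 tcp [ 0.6764 -0.0642  0.1934] j [-0.34  0.52  1.31  0.34  1.42 -1.96] F [ 2.5 -1.2  3.7] op 0.0855 ff 0.0
turn [ 14.6 -17.4 103.2] shift [ 0.1749 -0.0207 -0.0594] rows 14.8
turn [ 11.2 -12.2  52.5] shift [ 0.105   0.0012 -0.0718] rows 7.7
```

>>> drive_tool(series=[1,-1.5,6,0.005,0,-0.03,-1,2.5,-3,13,0.015,0,-0.06,-1,4,-4.5,19.5,0.03,0,-0.07,-1,5.5,-6,26,0.045,0,-0.07,-1,7,-7.5,33,0.06,0,-0.07,-1,8.4,-9,39.5,0.075,0,-0.07,-1,9.8,-10.6,46,0.09,0,-0.07,-1,11.2,-12.2,52.5,0.105,0,-0.07,-1])

```text
time_s: 15.22
tcp_pos: [0.5663, -0.0828, 0.2514]
eef_rot: [[-0.569, 0.816, 0.104], [0.822, 0.563, 0.082], [0.009, 0.133, -0.991]]
wrist_force: [-1.0, 0.2, -0.2]
opening: 0.0851
finger_force: 0.0
```

```bash
python3 - <<'E'
from h import *
plan(([.5,-.10,.24],Rt(-15.5)))
E
```

```text
t 15.22 tcp [ 0.5663 -0.0828  0.2514] j [-0.29  0.24  1.55  0.11  1.27 -0.92] F [-1.   0.2 -0.2] op 0.0851 ff 0.0
turn [ 6.9 -3.8 50.1] shift [ 0.0235 -0.0653  0.003 ] rows 7.1
```

>>> drive_tool(series=[0.9,-0.5,6.5,0.003,-0.009,0,-1,1.8,-1,13,0.006,-0.018,0,-1,2.7,-1.5,19.5,0.01,-0.027,0,-1,3.6,-2,26,0.013,-0.036,0,-1,4.5,-2.5,33,0.016,-0.045,0,-1,5.4,-3,39.5,0.02,-0.055,0,-1,6.2,-3.4,45,0.0235,-0.065,0,-1,6.9,-3.8,50.1,0.0235,-0.065,0,-1])

```text
time_s: 15.88
tcp_pos: [0.4988, -0.1003, 0.2425]
eef_rot: [[0.267, 0.964, -0.003], [0.964, -0.267, 0.001], [0.0, -0.003, -1.0]]
wrist_force: [-0.5, 0.7, -0.2]
opening: 0.0856
finger_force: 0.0
```

```bash
python3 - <<'E'
from h import *
snap('wrist');snap('wrist')
C=cloud('wrist');P,D=load('wrist')[:2];P=P.astype(int);sat=P.max(-1)-P.min(-1)
def top(cx,cy,z0,z1,sx=.05):
    m=(D>0)&(abs(C[...,0]-cx)<sx)&(abs(C[...,1]-cy)<sx)&(C[...,2]>z0)&(C[...,2]<z1)
    q=C[m]; r=cv2.minAreaRect((q[:,:2]*1000).astype(np.float32)); print(len(q),np.round(r[0],1),np.round(r[1],1),round(r[2],1),np.percentile(q[:,2],[5,50,95]).round(4),np.percentile(q,[2,98],axis=0)[:,:2].round(3).tolist())
top(.511,-.077,.046,.06)
top(.535,-.155,.006,.03,.035)
T=Rt(-15.5,50,'y')
g=np.array([.5105,-.0765,.028])
plan((g+.019*T[:,2]-.1*T[:,2],T),(g+.019*T[:,2],T))
inchute('side')
E
```

```text
2499 [510.9 -76.1] [49.4 40.2] 74.2 [0.0487 0.05   0.0512] [[0.49, -0.101], [0.532, -0.051]]
720 [ 515.3 -150.3] [23.6 65.4] 33.4 [0.0089 0.0128 0.0198] [[0.501, -0.172], [0.539, -0.124]]
t 15.98 tcp [ 0.5012 -0.1003  0.2427] j [-0.28  0.21  1.62  0.    1.32 -0.02] F [-0.  -1.3  0.7] op 0.0854 ff 0.0
turn [-0.1 49.9  0.3] shift [-0.0368  0.0024  0.1626] rows 7.0
turn [-0.1 49.9  0.3] shift [0.0397 0.0028 0.227 ] rows 7.0
s: median/98% height in mid strip and ridge
0.006: 40  0.014: 72  0.022: 87  0.030: 85  0.038: 40  0.046: 40  0.054: 48  0.062: 52  0.070: 51  0.078: -41  0.086: -44  0.094: 3  0.102: 2  0.110: 2  0.118: 2  0.126: 2  0.134: 2  0.142: 2  0.150: 2  0.158: 2  0.166: 2  0.174: 2  0.182: 1  0.190: 1  0.198: 2  0.206: 0  0.214: 0  0.222: 1  0.230: 1  0.238: 3
```

>>> drive_tool(series=[0,7,0,-0.02,0.002,0.01,-1,0,14,0,-0.037,0.002,0.03,-1,0,21,0,-0.037,0.002,0.05,-1,0,28,0,-0.037,0.002,0.075,-1,0,35,0.1,-0.037,0.002,0.1,-1,0,42,0.2,-0.037,0.002,0.125,-1,0,49,0.3,-0.037,0.002,0.145,-1,0,50,0.3,-0.037,0.002,0.16,-1])

```text
time_s: 16.7
tcp_pos: [0.4927, -0.1393, 0.0774]
eef_rot: [[0.175, 0.963, 0.205], [0.613, -0.27, 0.743], [0.77, -0.004, -0.638]]
wrist_force: [0.2, -1.3, -0.6]
opening: 0.0852
finger_force: 0.0
```

```bash
python3 - <<'E'
from h import *
T=Rt(-15.7,50,'y')
g=np.array([.5108,-.0763,.028])
plan((g+.019*T[:,2],T))
E
```

```text
t 16.7 tcp [ 0.4927 -0.1393  0.0774] j [-0.86  0.66  1.77  0.72  1.36 -0.98] F [ 0.2 -1.3 -0.6] op 0.0852 ff 0.0
turn [-0.2 -0.4 -0.2] shift [0.0036 0.0008 0.101 ] rows 2.4
```

>>> drive_tool(series=[0,0,0,0.002,0,0,-1,0,0,0,0.003,0,0.015,-1,0,0,0,0.003,0,0.035,-1,0,0,0,0.003,0,0.055,-1,0,0,0,0.003,0,0.075,-1,0,0,0,0.003,0,0.09,-1,0,0,0,0.003,0,0.1,-1,0,0,0,0.003,0,0.1,-1])

```text
time_s: 17.37
tcp_pos: [0.5142, -0.0586, 0.0209]
eef_rot: [[0.17, 0.965, 0.201], [0.619, -0.263, 0.74], [0.767, -0.002, -0.642]]
wrist_force: [-0.7, -0.1, 0.6]
opening: 0.0853
finger_force: 0.0
```

```bash
python3 - <<'E'
from h import *
T=Rt(-15.7,50,'y')
g=np.array([.5108,-.0763,.028])
plan((g+.019*T[:,2],T))
E
```

```text
t 17.37 tcp [ 0.5142 -0.0586  0.0209] j [-0.73  0.73  1.88  0.84  1.18 -1.05] F [-0.7 -0.1  0.6] op 0.0853 ff 0.0
turn [-0.4 -0.1  0.2] shift [-0.0061  0.0014  0.0007] rows 0.2
```

>>> drive_tool(series=[0,0,0,-0.005,0.001,0,-1,0,0,0,-0.005,0.001,0,-1,0,0,0,-0.005,0.001,0,-1,0,0,0,-0.005,0.001,0,1,0,0,0,-0.005,0.001,0,1,0,0,0,-0.005,0.001,0,1,0,0,0,-0.005,0.001,0,1,0,0,0,-0.005,0.001,0,1], force=50)

```text
time_s: 18.03
tcp_pos: [0.5141, -0.0641, 0.0166]
eef_rot: [[0.173, 0.964, 0.203], [0.618, -0.266, 0.74], [0.767, -0.003, -0.642]]
wrist_force: [-1.1, -0.6, 3.3]
opening: 0.0391
finger_force: 50.5
```

>>> drive_tool(series=[0,0,0,0,0,0,1,0,0,0,0,0,0,1,0,0,0,0,0,0,1,0,0,0,0,0,0,1,0,0,0,0,0,0,1,0,0,0,0,0,0,1,0,0,0,0,0,0,1,0,0,0,0,0,0,1])

```text
time_s: 18.7
tcp_pos: [0.5141, -0.064, 0.0166]
eef_rot: [[0.173, 0.964, 0.202], [0.618, -0.266, 0.74], [0.767, -0.003, -0.642]]
wrist_force: [-2.9, -3.7, 6.0]
opening: 0.0394
finger_force: 50.9
```

```bash
cat > b.py <<'E'
from h import *
Rg=np.array([[0.173,0.964,0.202],[0.618,-0.266,0.74],[0.767,-0.003,-0.642]]);Rg=Ro.from_matrix(Rg).as_matrix()
c=Rg.T@(np.array([.5108,-.0763,.025])-np.array([.5141,-.064,.0166]))
Rf=Rg@Ro.from_euler('y',-90,degrees=True).as_matrix()
def fin(p): return np.array(p)-Rf@c, Rf
E
python3 - <<'E'
from b import *
print('c',c.round(4)); Rm=Rg@Ro.from_euler('y',-50,degrees=True).as_matrix()
plan(fin([.545,-.085,.15]),fin([.545,-.085,.027]),([.54,-.085,.17],Rm))
E
```

```text
c [-0.0017  0.0001 -0.0152]
t 18.7 tcp [ 0.5141 -0.064   0.0166] j [-0.73  0.74  1.87  0.83  1.18 -1.06] F [-2.9 -3.7  6. ] op 0.0394 ff 50.9
turn [  0. -90.  -0.] shift [ 0.0795  0.0349 -0.0932] rows 12.6
turn [  0. -90.  -0.] shift [-0.0148  0.0352 -0.0142] rows 12.6
turn [  0. -50.   0.] shift [ 0.1092  0.0301 -0.1087] rows 7.0
```

>>> drive_tool(series=[0,0,0,0.008,0,-0.006,1,0,0,0,0.023,0,-0.019,1,0,0,0,0.046,0,-0.038,1,0,0,0,0.07,0,-0.058,1,0,0,0,0.092,0,-0.077,1,0,0,0,0.107,0,-0.09,1,0,0,0,0.107,0,-0.09,1,0,0,0,0.107,0,-0.09,1])

```text
time_s: 19.37
tcp_pos: [0.5147, -0.0645, 0.1568]
eef_rot: [[0.171, 0.964, 0.203], [0.62, -0.266, 0.738], [0.765, -0.0, -0.644]]
wrist_force: [-0.1, 0.3, -1.7]
opening: 0.0394
finger_force: 50.5
```

```bash
python3 - <<'E'
from b import *
plan(fin([.545,-.085,.15]))
E
```

```text
t 19.37 tcp [ 0.5147 -0.0645  0.1568] j [-0.73  0.51  1.79  0.77  1.39 -0.83] F [-0.1  0.3 -1.7] op 0.0394 ff 50.5
turn [  0.2 -89.9   0. ] shift [-0.0279  0.0345 -0.0028] rows 12.5
```

>>> drive_tool(series=[0,-7,0,0,0.004,0,1,0,-14,0,0,0.008,0,1,0,-21,0,0,0.012,0,1,0,-28,0,0,0.016,0,1,0,-35,0,-0.005,0.02,0,1,0,-42,0,-0.01,0.025,0,1,0,-49,0,-0.015,0.03,0,1,0,-56,0,-0.02,0.034,0,1])

```text
time_s: 20.03
tcp_pos: [0.5439, -0.0856, 0.1402]
eef_rot: [[0.264, 0.964, -0.031], [0.958, -0.266, -0.104], [-0.109, -0.002, -0.994]]
wrist_force: [-0.4, -0.2, -2.8]
opening: 0.0393
finger_force: 50.5
```

```bash
python3 - <<'E'
from b import *
plan(fin([.545,-.085,.12]))
E
```

```text
t 20.03 tcp [ 0.5439 -0.0856  0.1402] j [-0.16  0.37  1.67 -0.12  1.12  0.16] F [-0.4 -0.2 -2.8] op 0.0393 ff 50.5
turn [  0.1 -33.7  -0. ] shift [-0.0038  0.0009  0.0335] rows 4.7
```

>>> drive_tool(series=[0,-7,0,0,0,0,1,0,-14,0,-0.001,0,0.005,1,0,-21,0,-0.002,0,0.01,1,0,-28,0,-0.003,0,0.02,1,0,-33.7,0,-0.004,0.001,0.03,1,0,-33.7,0,-0.004,0.001,0.033,1,0,-33.7,0,-0.004,0.001,0.033,1,0,-33.7,0,-0.004,0.001,0.033,1])

```text
time_s: 20.7
tcp_pos: [0.5418, -0.0932, 0.1074]
eef_rot: [[0.201, 0.964, -0.174], [0.744, -0.266, -0.613], [-0.637, -0.006, -0.771]]
wrist_force: [0.2, -0.4, -1.8]
opening: 0.0397
finger_force: 50.5
```

```bash
python3 - <<'E'
from b import *
plan(fin([.545,-.085,.05]),fin([.545,-.085,.027]))
E
```

```text
t 20.7 tcp [ 0.5418 -0.0932  0.1074] j [ 0.15  0.58  1.64 -0.64  1.31  0.71] F [ 0.2 -0.4 -1.8] op 0.0397 ff 50.5
turn [-0.1 -0.3  0.1] shift [0.045  0.0012 0.0538] rows 1.7
turn [-0.1 -0.3  0.1] shift [0.0596 0.0013 0.0715] rows 2.2
```

>>> drive_tool(series=[0,0,0,0.01,0.001,0.012,1,0,-0.3,0,0.02,0.001,0.024,1,0,-0.3,0,0.03,0.001,0.036,1,0,-0.3,0,0.04,0.001,0.048,1,0,-0.3,0,0.048,0.001,0.058,1,0,-0.3,0,0.054,0.001,0.065,1,0,-0.3,0,0.058,0.001,0.07,1,0,-0.3,0,0.0596,0.001,0.0715,1])

```text
time_s: 21.37
tcp_pos: [0.5428, -0.0932, 0.0137]
eef_rot: [[0.201, 0.964, -0.175], [0.739, -0.266, -0.618], [-0.642, -0.005, -0.766]]
wrist_force: [-0.1, -0.6, -1.8]
opening: 0.0392
finger_force: 50.5
```

```bash
python3 - <<'E'
from b import *
plan(fin([.545,-.085,.025]))
E
```

```text
t 21.37 tcp [ 0.5428 -0.0932  0.0137] j [ 0.15  0.71  1.69 -0.69  1.17  0.84] F [-0.1 -0.6 -1.8] op 0.0392 ff 50.5
turn [-0.1  0.1  0. ] shift [ 0.001  -0.0002  0.0011] rows 0.0
```

>>> drive_tool(series=[0,0,0,0.001,0,0.0012,1,0,0,0,0.001,0,0.0012,1,0,0,0,0.001,0,0.0012,0.5,0,0,0,0.001,0,0.0012,0,0,0,0,0.001,0,0.0012,-0.5,0,0,0,0.001,0,0.0012,-1,0,0,0,0.001,0,0.0012,-1,0,0,0,0.001,0,0.0012,-1])

```text
time_s: 22.03
tcp_pos: [0.5436, -0.093, 0.014]
eef_rot: [[0.203, 0.964, -0.172], [0.74, -0.266, -0.618], [-0.642, -0.002, -0.767]]
wrist_force: [-0.0, 0.0, -0.7]
opening: 0.0853
finger_force: 0.0
```

>>> drive_tool(series=[0,0,0,0,0,-0.01,-1,0,0,0,0,0,-0.03,-1,0,0,0,0,0,-0.06,-1,0,0,0,0,0,-0.09,-1,0,0,0,0,0,-0.12,-1,0,7,0,0,0,-0.14,-1,0,14,0,0,0,-0.16,-1,0,21,0,0,0,-0.18,-1])

```text
time_s: 22.7
tcp_pos: [0.5758, 0.0209, 0.1535]
eef_rot: [[0.249, 0.965, -0.084], [0.915, -0.263, -0.307], [-0.319, -0.001, -0.948]]
wrist_force: [0.5, -1.3, -0.0]
opening: 0.0853
finger_force: 0.0
```

```bash
cat > m.py <<'E'
from h import *
def top(cx,cy,z0,z1,sx=.05):
    C=cloud('wrist');D=load('wrist')[1]
    m=(D>0)&(abs(C[...,0]-cx)<sx)&(abs(C[...,1]-cy)<sx)&(C[...,2]>z0)&(C[...,2]<z1)
    q=C[m]; r=cv2.minAreaRect((q[:,:2]*1000).astype(np.float32)); print(len(q),np.round(r[0],1),np.round(r[1],1),round(r[2],1),np.percentile(q[:,2],[5,50,95]).round(4))
E
python3 - <<'E'
from m import *
snap('wrist');top(.545,-.085,.046,.07);top(.545,-.085,.03,.047)
plan(([.545,-.085,.22],Rt(74.3)),([.545,-.085,.22],Rt(-105.7)))
E
```

```text
1199 [547.6 -83.4] [51.1 40. ] 75.6 [0.0466 0.0497 0.0507]
1685 [549.2 -78.8] [41.5 39.9] 74.8 [0.032  0.0391 0.0461]
t 22.75 tcp [0.5781 0.0194 0.1592] j [ 0.15  0.45  1.53 -0.3   1.3   0.52] F [ 0.4 -2.1  2.4] op 0.0852 ff 0.0
turn [-13.8  14.6 -88.9] shift [-0.1229 -0.0037 -0.0238] rows 12.7
turn [14.6 13.9 89.4] shift [-0.1229 -0.0037 -0.0238] rows 12.8
```

Clip B stands upright at (0.5476, −0.0834), long axis 75.4°. I'll regrip it along its 50 mm faces.

>>> drive_tool(series=[-1,1,-7,0,0,-0.03,-1,-2,2,-14,-0.015,0,-0.05,-1,-3,3.2,-20,-0.03,0,-0.05,-1,-4,4.4,-26.5,-0.045,0,-0.05,-1,-5.2,5.6,-33,-0.06,0,-0.05,-1,-6.3,6.8,-40,-0.075,0,-0.05,-1,-7.4,7.9,-47,-0.09,0,-0.05,-1,-8.5,9,-54,-0.105,0,-0.05,-1])

```text
time_s: 23.42
tcp_pos: [0.5518, -0.0621, 0.2339]
eef_rot: [[-0.637, 0.77, 0.019], [0.761, 0.633, -0.139], [-0.119, -0.074, -0.99]]
wrist_force: [0.2, 0.5, 0.6]
opening: 0.0855
finger_force: 0.0
```

```bash
python3 - <<'E'
from h import *
plan(([.5476,-.0834,.15],Rt(75.4)))
E
```

```text
t 23.42 tcp [ 0.5518 -0.0621  0.2339] j [-0.1   0.27  1.57 -0.14  1.28 -0.75] F [0.2 0.5 0.6] op 0.0855 ff 0.0
turn [ -6.3   5.3 -35.7] shift [-0.0036 -0.0105  0.0859] rows 5.1
```

>>> drive_tool(series=[-1.2,1,-6.8,0,-0.002,0.01,-1,-2.4,2,-13.6,-0.001,-0.004,0.02,-1,-3.6,3,-20.4,-0.002,-0.006,0.03,-1,-4.8,4,-27,-0.003,-0.008,0.045,-1,-6.3,5.3,-34,-0.0036,-0.0105,0.055,-1,-6.3,5.3,-35.7,-0.0036,-0.0105,0.055,-1,-6.3,5.3,-35.7,-0.0036,-0.0105,0.055,-1,-6.3,5.3,-35.7,-0.0036,-0.0105,0.055,-1])

```text
time_s: 24.08
tcp_pos: [0.5477, -0.0789, 0.18]
eef_rot: [[-0.966, 0.259, 0.0], [0.259, 0.966, -0.0], [-0.0, -0.0, -1.0]]
wrist_force: [-0.7, -0.3, 0.4]
opening: 0.0851
finger_force: 0.0
```

```bash
python3 - <<'E'
from m import *
snap('wrist');top(.547,-.084,.046,.07);top(.547,-.084,.048,.07)
plan(([.5476,-.0834,.010],Rt(75.2)));inchute('side')
E
```

```text
1580 [547.4 -84.3] [50.  40.3] 74.4 [0.0477 0.0498 0.051 ]
1483 [547.4 -84.3] [50.  40.3] 74.4 [0.0486 0.0499 0.051 ]
t 24.13 tcp [ 0.5479 -0.0787  0.1802] j [-0.22  0.32  1.63 -0.    1.19 -1.53] F [ 0.2 -0.1 -0.1] op 0.0854 ff 0.0
turn [-0.   0.1 -0.2] shift [-0.0007 -0.0046  0.1702] rows 4.1
s: median/98% height in mid strip and ridge
0.006: 37  0.014: 71  0.022: 88  0.030: 86  0.038: 39  0.046: 39  0.054: 48  0.062: 52  0.070: 51  0.078: -42  0.086: -20  0.094: 2  0.102: 2  0.110: 2  0.118: 2  0.126: 2  0.134: 2  0.142: 2  0.150: 1  0.158: 1  0.166: 1  0.174: 1  0.182: 1  0.190: 1  0.198: 1  0.206: 0  0.214: 2  0.222: 1  0.230: 2  0.238: 3
```

>>> drive_tool(series=[0,0,0.6,0,-0.0055,0.03,-1,0,0,0.6,0,-0.0055,0.06,-1,0,0,0.6,0,-0.0055,0.09,-1,0,0,0.6,0,-0.0055,0.12,-1,0,0,0.6,0,-0.0055,0.148,-1,0,0,0.6,0,-0.0055,0.163,-1,0,0,0.6,0,-0.0055,0.17,-1,0,0,0.6,0,-0.0055,0.17,-1], force=40)

```text
time_s: 24.85
tcp_pos: [0.5457, -0.0837, 0.0086]
eef_rot: [[-0.963, 0.268, -0.002], [0.268, 0.963, 0.0], [0.002, -0.0, -1.0]]
wrist_force: [-0.3, -0.1, -0.2]
opening: 0.085
finger_force: 0.0
```

>>> drive_tool(series=[0,0,0,0,0,0,1,0,0,0,0,0,0,1,0,0,0,0,0,0,1,0,0,0,0,0,0,1,0,0,0,0,0,0,1,0,0,0,0,0,0,1,0,0,0,0,0,-0.03,1,0,0,0,0,0,-0.07,1])

```text
time_s: 25.52
tcp_pos: [0.5432, -0.0836, 0.0777]
eef_rot: [[-0.963, 0.268, -0.008], [0.268, 0.963, 0.002], [0.008, -0.0, -1.0]]
wrist_force: [1.1, -0.6, -2.3]
opening: 0.0495
finger_force: 42.3
```

>>> drive_tool(series=[0,0,0,0,0,-0.04,1,0,0,0,0,0,-0.08,1,0,0,0,0,0,-0.12,1,0,0,0,0,0,-0.16,1,0,0,0,0,0,-0.17,1,0,0,0,0,0,-0.17,1,0,0,0,0,0,-0.17,1,0,0,0,0,0,-0.17,1])

```text
time_s: 26.18
tcp_pos: [0.5446, -0.0838, 0.2476]
eef_rot: [[-0.963, 0.268, -0.004], [0.268, 0.963, 0.001], [0.004, -0.0, -1.0]]
wrist_force: [-0.5, 0.2, -1.9]
opening: 0.0495
finger_force: 42.6
```

```bash
python3 - <<'E'
from h import *
plan(trough(.165,.011+.115,.0015))
E
```

```text
t 26.18 tcp [ 0.5446 -0.0838  0.2476] j [-0.23  0.26  1.53 -0.    1.35 -1.53] F [-0.5  0.2 -1.9] op 0.0495 ff 42.6
turn [-19.9   2.3 -14.2] shift [-0.1058  0.1043  0.051 ] rows 3.8
```

>>> drive_tool(series=[-3.3,0.4,-2.4,-0.02,0.018,0,1,-6.6,0.8,-4.8,-0.04,0.036,0,1,-10,1.2,-7.2,-0.06,0.054,0.01,1,-13.3,1.6,-9.6,-0.08,0.072,0.02,1,-16.6,2,-12,-0.095,0.09,0.035,1,-19.9,2.3,-14.2,-0.106,0.104,0.051,1,-19.9,2.3,-14.2,-0.106,0.104,0.051,1,-19.9,2.3,-14.2,-0.106,0.104,0.051,1])

```text
time_s: 26.85
tcp_pos: [0.6742, -0.0126, 0.1935]
eef_rot: [[-1.0, 0.023, 0.002], [0.023, 0.939, 0.342], [0.006, 0.342, -0.94]]
wrist_force: [-0.8, 0.2, -1.1]
opening: 0.0497
finger_force: 42.4
```

```bash
python3 - <<'E'
from h import *
snap('wrist');snap('wrist')
C=cloud('wrist');D=load('wrist')[1];q=C[D>0]
s=status.read_state(); h=(q-s['tcp_pos'])@s['eef_rot']
k=h[(abs(h[:,0])<.05)&(abs(h[:,1])<.022)&(abs(h[:,2])<.06)]
print('clip tool',np.percentile(k,[2,50,98],axis=0).round(4).tolist())
O,R=trough(0,0);t=(q-O)@np.c_[R[:,1],np.cross(-R[:,2],R[:,1]),-R[:,2]]
for sx in (.03,.06,.09,.21,.23):
    k=t[(abs(t[:,0]-sx)<.006)&(abs(t[:,1])<.045)&(t[:,2]<.06)&(t[:,2]>.036)&(abs(t[:,1])>.02)]
    print(sx,np.percentile(k[k[:,1]>0,1],5).round(4),np.percentile(k[k[:,1]<0,1],95).round(4) if (k[:,1]<0).sum()>3 else '-')
plan(trough(.165,.012,.0))
inchute()
E
```

```text
clip tool [[-0.018, -0.0212, -0.0375], [0.0098, 0.0001, -0.0261], [0.021, 0.0212, 0.0076]]
0.03 0.0202 -0.0219
0.06 0.0202 -0.022
0.09 0.0247 -0.0214
0.21 0.0257 -0.0204
0.23 0.0263 -0.0202
t 26.95 tcp [ 0.6751 -0.0125  0.1973] j [-0.27  0.5   1.33  0.34  1.41 -1.89] F [ 0.2 -0.9 -1.2] op 0.0492 ff 42.4
turn [-0.1  0.  -0.1] shift [-0.0006  0.0006  0.1154] rows 2.8
s: median/98% height in mid strip and ridge
0.006: 17  0.014: 51  0.022: 85  0.030: 70  0.038: 37  0.046: 37  0.054: 50  0.062: 50  0.070: 22  0.078: 0  0.086: 0  0.094: 0  0.102: 0  0.110: 0  0.118: 0  0.126: 0  0.134: 0  0.142: 0  0.150: 0  0.158: 0  0.166: 0  0.174: 0  0.182: 0  0.190: 0  0.198: 0  0.206: 0  0.214: 0  0.222: 0  0.230: 0  0.238: 1
```

>>> drive_tool(series=[0,0,0,0.001,0,0.02,1,0,0,0,0.001,0,0.045,1,0,0,0,0.001,0,0.065,1,0,0,0,0.001,0,0.08,1,0,0,0,0.001,0,0.093,1,0,0,0,0.001,0,0.103,1,0,0,0,0.001,0,0.109,1,0,0,0,0.001,0,0.111,1])

```text
time_s: 27.67
tcp_pos: [0.6762, 0.0259, 0.0946]
eef_rot: [[-1.0, 0.019, 0.011], [0.021, 0.94, 0.341], [-0.004, 0.341, -0.94]]
wrist_force: [-0.2, 0.2, -1.2]
opening: 0.05
finger_force: 42.6
```

```bash
python3 - <<'E'
from h import *
plan(trough(.165,.0115,.001))
E
```

```text
t 27.67 tcp [0.6762 0.0259 0.0946] j [-0.21  0.59  1.46  0.37  1.19 -1.92] F [-0.2  0.2 -1.2] op 0.05 ff 42.6
turn [-0.1  0.2  0.1] shift [ 0.0006 -0.0005  0.0062] rows 0.2
```

>>> drive_tool(series=[0,0,0,0.0005,0,0.003,1,0,0,0,0.0005,0,0.006,1,0,0,0,0.0005,0,0.006,1,0,0,0,0.0005,0,0.006,0.3,0,0,0,0.0005,0,0.006,0,0,0,0,0.0005,0,0.006,-0.3,0,0,0,0.0005,0,0.006,-0.6,0,0,0,0.0005,0,0.006,-1])

```text
time_s: 28.33
tcp_pos: [0.6765, 0.0274, 0.0893]
eef_rot: [[-1.0, 0.019, 0.012], [0.022, 0.94, 0.341], [-0.005, 0.341, -0.94]]
wrist_force: [-0.2, -1.2, -0.6]
opening: 0.0776
finger_force: 0.7
```

>>> drive_tool(series=[0,0,0,0,0,0,-1,0,0,0,0,0,0,-1,0,0,0,0,0,0,-1,0,0,0,0,0,-0.01,-1,0,0,0,0,0,-0.03,-1,0,0,0,0,0,-0.06,-1,0,0,0,0,0,-0.09,-1,0,0,0,0,0,-0.12,-1])

```text
time_s: 29.0
tcp_pos: [0.6746, -0.0139, 0.2034]
eef_rot: [[-1.0, 0.019, 0.011], [0.022, 0.94, 0.341], [-0.004, 0.342, -0.94]]
wrist_force: [1.8, 0.4, -0.6]
opening: 0.0854
finger_force: 0.0
```

>>> drive_tool(series=[0,0,0,0,0,-0.02,-1,0,0,0,0,0,-0.04,-1,0,0,0,0,0,-0.06,-1,0,0,0,0,0,-0.06,-1,0,0,0,0,0,-0.06,-1,0,0,0,0,0,-0.06,-1,0,0,0,0,0,-0.06,-1,0,0,0,0,0,-0.06,-1])

```text
time_s: 29.67
tcp_pos: [0.6734, -0.0333, 0.2565]
eef_rot: [[-1.0, 0.019, 0.008], [0.021, 0.939, 0.342], [-0.001, 0.342, -0.94]]
wrist_force: [0.5, -0.3, 0.2]
opening: 0.0854
finger_force: 0.0
```

```bash
python3 - <<'E'
from h import *
inchute(); inchute('side'); save('side','end',(240,160,460,320),3)
E
```

```text
s: median/98% height in mid strip and ridge
0.006: 13  0.014: 51  0.022: 85  0.030: 50  0.038: 37  0.046: 37  0.054: 50  0.062: 51  0.070: 50  0.078: 45  0.086: 37  0.094: 37  0.102: 41  0.110: 51  0.118: 21  0.126: 0  0.134: 0  0.142: 0  0.150: 1  0.158: 0  0.166: 0  0.174: 0  0.182: 0  0.190: 1  0.198: 1  0.206: 1  0.214: 1  0.222: 1  0.230: 0  0.238: 0  
s: median/98% height in mid strip and ridge
0.006: 37  0.014: 71  0.022: 88  0.030: 86  0.038: 41  0.046: 38  0.054: 47  0.062: 51  0.070: 52  0.078: 53  0.086: 40  0.094: 38  0.102: 44  0.110: 52  0.118: 50  0.126: -60  0.134: -65  0.142: -32  0.150: 1  0.158: 1  0.166: 2  0.174: 2  0.182: 1  0.190: 1  0.198: 2  0.206: 1  0.214: 1  0.222: 1  0.230: 2  0.238: 2
```

View pics/end.png

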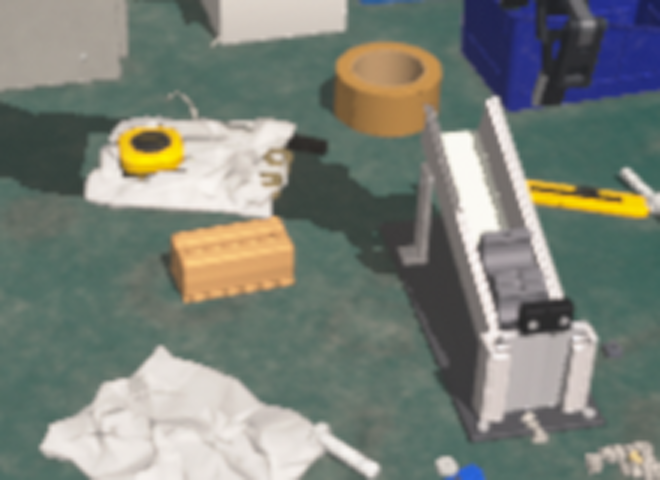

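The final view shows the plate seated at (545,365) and both clips queued behind it at (515,265), grooves up and across. Heights in the trough agree: centres about 43 and 93 mm up, ridges at 50 mm, grooves at 37 mm. The tape, marker cap and bolt are in place, so I'm handing in.

```bash
python3 -c "
from plant import arm
print(arm.finish_job())"
```

```text
the job is handed in; nothing more can be done
None
```

The job is handed in at about 30 s: the stop plate is fully down in its guides, both grey clips lie flat in the chute with their grooves up and across it (one against the plate, one behind), and the tape measure, bolt and marker were never touched.

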